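# Level the gel-casting table with its wedge and set up the tray and comb

## Task

Get the casting table ready for pouring a gel: slide the grey wedge nose first under the middle of the aluminium plate's low front edge and push it in until the plate is level. Then stand the short gel tray in the middle of the level plate, and after that take the comb out of the long tray and hang it in the short tray's notches. Let go of everything and leave the plate level, the long tray and the rest of the bench where they are.

Things in the scene. Friction and masses are not known exactly. Their poses are not given: they have to be found in the camera images.
- casting_table: dark steel U-shaped base frame, fixed, 4 mm high. Origin on the desk under the table's middle; -x to its open front (robot's right), +x to the hinge, z up. The plate (170 along x, 160 along y, 8 mm thick; x = -90 to +80 mm) is hinged along y at x = 85, z = 24 mm; level, its underside is at z = 20, its top at 28 mm. Between the frame's sides 120 mm of desk are free for the wedge
- casting_plate (a joint): tilt of the hinged aluminium plate (rad): 0 = level, negative = front edge low, positive = too high. Starts at -0.069 on its rest pads (front edge 12 mm low); the plate weighs 0.8 kg and falls back unless its front edge is carried. A spirit level with a moving bubble sits on a rear corner
- plate_middle (a point): point on the top face of the plate at its middle (small engraved cross); z axis = normal of the plate, -x to the front. Left of the table stands a fixed clear hood: its front runs from about (0.55, 0.28) to (0.85, 0.80) in world x, y (m) with a flap edge 0.2 m above the desk; an arm that starts left of it must pass in front of it
- plate_lip (a point): middle of the lower front edge of the plate, the edge that the wedge goes under: 8 mm above the desk at the start, 20 mm when the plate is level
- wedge: loose grey plastic wedge, 150 x 44 mm, 0.12 kg, lying on its sole. Origin mid-sole; +x to the nose (x = 75, 3 mm thick). The heel, x = -75 to -35 mm, is 25 mm high with a flat ribbed top: grip it there across the 44 mm. From x = -35 the top slopes 1 in 5 to the nose; 20 mm thick at x = -10, so the plate is level with the nose about 85 mm past its edge. Friction holds it
- gel_tray: the short gel tray: open, clear plastic, 110 mm long (x), 62 wide (y), 24 high, walls 4, floor 3 mm, 0.12 kg. Origin at the middle of its underside. Each long side wall has a notch 16 mm wide, centred at x = -30, cut down to 16 mm above the underside; the comb's bar lies across in both. Grip it across the 62 mm
- gel_tray_notch (a point): middle between the short tray's two notches, at the height of their floors (16 mm above the tray's underside); axes as the tray's
- long_tray: the long gel tray: as the short one but 150 mm long, notches centred at x = -45 mm; it stands on the desk and at the start holds the comb in its notches. Origin at the middle of its underside, x along its length. It stays where it is
- comb: loose white gel comb, 0.04 kg: a bar 80 mm long (y), 10 thick (x), 24 high (z), with six teeth that reach 11 mm below it and are 40 mm wide over all (trays are 54 mm wide inside). Origin at the middle of the bar's underside, z up. In a tray the bar lies on the notch floors and its upper 16 mm stand above the walls: grip it there, across the 10 mm, from above
- timer: white square timer, 64 x 64 x 19 mm, bystander; origin under its middle
- petri_a: pale petri dish, 58 mm across, 13 mm high, bystander
- petri_b: pink petri dish, 64 mm across, 13 mm high, bystander
- stain_a: amber dropper bottle, 30 mm across, 74 mm high, bystander
- stain_b: amber dropper bottle, 30 mm across, 74 mm high, bystander
- ethanol: white plastic bottle with a blue cap, 50 mm across, 125 mm high, bystander

How it is judged:
By the outcome, as a careful person would: the job done as asked, in the order asked, and still so for the second after the job is handed in, with the robot touching nothing.
It also fails if it takes over 72 s, if anything falls off the work surface, if the arm or the gripper's body presses on something with over 40 N, if the wrist force passes 120 N, or if a joint passes its speed limit or range.

## Robot

A 7-joint arm with a two-finger parallel gripper is mounted at the origin on a cart in front of the work surface, level with it; the furniture and walls round the work are solid. World frame = base frame: x ahead of the robot, y to its left, z up, the work surface at z = 0. Lengths are in mm, angles in rad, forces in N, time in s.
With the tool pointing down it reaches from about 425 to 825 mm from the base axis. Payload 3.6 kg.
Tool frame: the origin (TCP) lies where the fingers leave the gripper's body, on its centre line; the fingertips stand 73 mm ahead of it and the grasp point (between the pads) lies 54 mm ahead of it; x points along the fingers, y is the direction in which the jaws open and shut, and the axes are right-handed (so a half turn about x gives the same grasp; the last joint's range is limited). The gripper opens to 85 mm and grips with 20 to 120 N. Pads are 22 mm wide; open, the fingers measure 114 mm over their backs; the gripper's body (76 mm by 85 mm) begins 54 mm behind the grasp point. The pads swing forward as they close: fully open they stand 13 mm farther back than shut.
Start: joints at [-1.222, 0.615, -0.013, 1.423, 0.008, 1.103, -0.04], TCP at [238.53, 604.625, 303.897] pointing down, gripper open.
Joint ranges: [-3.12, 3.12], [-0.3, 2.06], [-1.34, 1.32], [0.26, 2.42], [-1.36, 4.5], [0.01, 1.98], [-2.84, 2.84]. Speed limits (rad/s): [2.79, 2.79, 3.14, 3.14, 3.14, 3.14, 3.14].

## Interface

Orientations are given as a unit quaternion [w, x, y, z].
In Python, from workcell import arm gives the robot as it stands.
- The arm moves only by the tool arm_command, never from a script. Its argument "series" is one flat list of numbers, 7 for each row, row after row: the shift along the tool's x, y, z in cm, then the turn, a rotation vector about the tool's x, y, z in rad, then the finger opening in cm, from 0 to 8.54. In form: [x, y, z, wx, wy, wz, claw, x, y, z, wx, wy, wz, claw, ...]. A call has 1 to 12 rows; each row shifts and turns the commanded pose from where the row before left it, along the tool's axes as they then stand; what a row does not reach is not made up. A row lasts 1/10 s, in which the tool goes at most 50 mm and 8.59 degrees, less where a joint would pass 70% of its speed; a pose out of reach is approached as far as the arm can. A call with a gripper value outside its range is refused whole. The fingers move at their own pace and stop on an object; the grip force is fixed at half the most. Time passes only in rows, so rows that do not move let the fingers close. It gives the time, the measured TCP pose, the force and the opening at its end, in the units of the state.
- arm.sense(): the state, without advancing time (a new reading comes with each control period).
- arm.snapshot(name): name is "scene" or "side" or "wrist"; returns (picture, depth): 420x560x3 uint8, red, green, blue; 420x560 float32, mm along the optical axis (not along the pixel's ray), 0 where there is no reading.
- arm.camera_model(name): a dict with "K" (3x3 intrinsics, pixels), "rvec" (rotation vector, rad) and "tvec" (3), from world to camera coordinates, as OpenCV has them; the wrist camera has in their place "hand_eye" (4x4, takes a point from camera to tool coordinates, whose origin is the TCP and whose axes are the tool frame's). Camera axes: x right, y down, z forward; pixel columns grow to the right and rows downward; lengths in mm; the calibration is good to about 2 mm. A picture is of the moment at which its call begins: read the wrist's pose just before it. camera_model takes no time and is no camera call.
- arm.job_done(): hands the job in, once; it reports no verdict.
The state is a dict: "clock": time; "joint_positions": joint angles; "joint_velocities": joint speeds; "effort": joint torques, N m; "tool_pos": TCP position; "eef_rot": TCP orientation; "contact_force": force on the tool from outside, world axes, zero at the start; "wrist_torque": the same for the moment, N m; "gripper_width": opening from 0.0 (shut) to 1.0 (fully open).
Only numpy, scipy, OpenCV 4.12 (cv2) and the standard library are available. Lean on these libraries where they do the work, as an engineer would, in place of code of your own. Each camera call takes 0.05 s, during which the arm holds its last target.

## Working session

There is one attempt and no reset: what is moved stays moved. The work goes in short steps, Python scripts to look and compute and a tool call to move; the robot and the scene stay as the last step left them, time stands still between calls to the robot, and variables do not carry over. Pictures are saved under pics/ and viewed, and the job is handed in when it is done.

Besides the shell and the picture viewer there is one more tool, called after ">>>" by a JSON object that holds its "method" and its "body", one argument or row to a line. arm_command: Moves the arm, as the interface text tells. Its arguments: {"type":"object","properties":{"series":{"type":"array"}},"required":["series"]}

```bash
ls; mkdir -p pics; python3 - <<'E'
from workcell import arm
import cv2,numpy as np
print(arm.sense())
for n in ["scene","side","wrist"]:
    p,d=arm.snapshot(n); cv2.imwrite(f"pics/{n}0.png",p[:,:,::-1]); np.savez(f"pics/{n}0.npz",p=p,d=d)
    print(n,arm.camera_model(n), (d>0).mean())
E
```

```text
pics
{'clock': 0.0, 'joint_positions': array([-1.22149657,  0.61592406, -0.0126283 ,  1.42497932,  0.00809038,
        1.10336905, -0.04039946]), 'joint_velocities': array([-0.00143234, -0.00045286,  0.00067637,  0.00088765, -0.00121854,
        0.00133503,  0.00026824]), 'effort': array([ 7.40337218e-04, -4.69219601e+01,  2.59481175e-01, -1.71030307e+01,
        9.93909489e-03,  9.96745715e-03,  2.57882078e-06]), 'tool_pos': array([238.32177281, 604.08596937, 302.70806281]), 'eef_rot': array([ 0.6944996 ,  0.13114434,  0.69483041, -0.13297434]), 'contact_force': array([-0.08202347,  0.34635321,  0.84991722]), 'wrist_torque': array([ 0.00513623, -0.02354986, -0.02772956]), 'gripper_width': 1.001198185618559}
scene {'K': array([[390.97930697,   0.        , 281.1376904 ],
       [  0.        , 390.97930697, 212.81433145],
       [  0.        ,   0.        ,   1.        ]]), 'rvec': array([ 1.92755536, -1.09330592,  0.58200412]), 'tvec': array([-382.77822263,  294.67606529,  616.11649305])} 0.9925297619047619
side {'K': array([[387.41114328,   0.        , 272.75997163],
       [  0.        , 387.41114328, 202.9410444 ],
       [  0.        ,   0.        ,   1.        ]]), 'rvec': array([ 0.68195032, -2.46602072,  1.36303403]), 'tvec': array([445.24231381, 258.77964921, 627.3110866 ])} 0.9547874149659864
wrist {'K': array([[297.47835075,   0.        , 276.59764064],
       [  0.        , 297.47835075, 207.96471941],
       [  0.        ,   0.        ,   1.        ]]), 'hand_eye': array([[ 5.00591391e-04, -3.29270249e-01,  9.44235592e-01,
        -6.96109854e+01],
       [ 9.99999862e-01,  3.13897210e-04, -4.20694065e-04,
         1.66443102e-01],
       [-1.57870878e-04,  9.44235672e-01,  3.29270361e-01,
        -8.37040284e+01],
       [ 0.00000000e+00,  0.00000000e+00,  0.00000000e+00,
         1.00000000e+00]])} 0.9962159863945578
```

View pics/scene0.png

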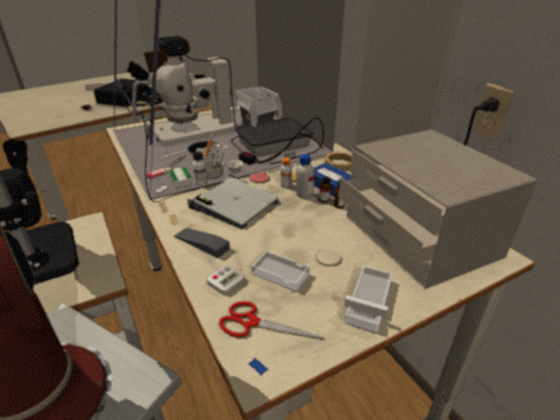

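View pics/side0.png

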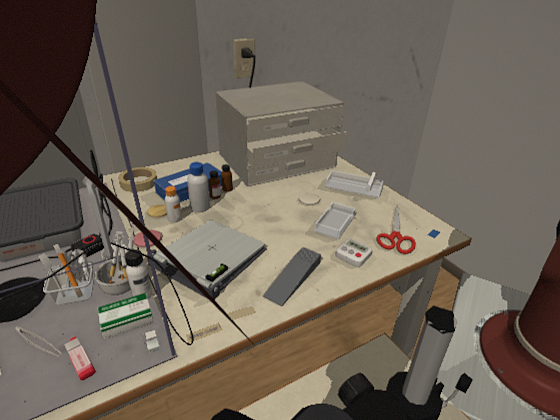

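View pics/wrist0.png

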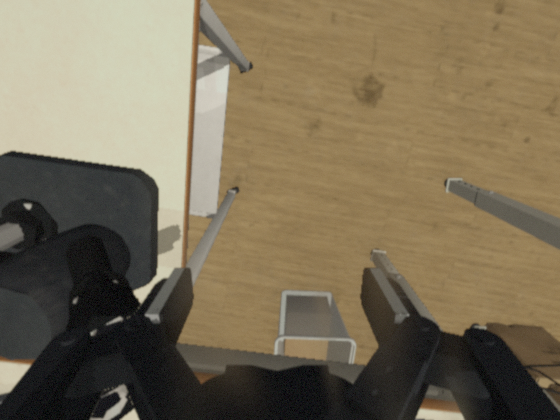

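The scene view shows the plate at about (232,200), the wedge at (203,242), the timer at (227,280), one tray at (280,271), and a tray holding the comb at (370,297). In the side view the plate is at (212,245), the wedge at (293,275), the short tray at (336,220), and the comb's tray at (352,185).

```bash
cat > h.py <<'E'
import numpy as np,cv2
from scipy.spatial.transform import Rotation as R
from workcell import arm
def cam(n): 
    c=arm.camera_model(n); return c["K"],R.from_rotvec(c["rvec"]).as_matrix(),np.array(c["tvec"])
def cloud(n,d):
    K,r,t=cam(n); v,u=np.mgrid[:420,:560]
    P=np.stack([(u-K[0,2])/K[0,0]*d,(v-K[1,2])/K[1,1]*d,d],-1)
    return (P-t)@r     # world
def ray(n,u,v,z):
    K,r,t=cam(n); dr=np.array([(u-K[0,2])/K[0,0],(v-K[1,2])/K[1,1],1])@r; o=-t@r
    return o+dr*(z-o[2])/dr[2]
def proj(n,P):
    K,r,t=cam(n); q=np.atleast_2d(P)@r.T+t; return q[:,:2]/q[:,2:]*K[0,0]+K[:2,2]
def q2R(q): return R.from_quat([q[1],q[2],q[3],q[0]]).as_matrix()
E
python3 - <<'E'
from h import *
for n,pts in [("scene",dict(plate=(232,200),desk=(260,250),wedge=(205,243),timer=(227,280),tray=(280,275),long=(370,297),petri=(328,258))),("side",dict(plate=(200,240),wedge=(293,275),tray=(336,220),long=(352,185),timer=(353,255),desk=(290,230)))]:
    f=np.load(f"pics/{n}0.npz"); C=cloud(n,f["d"])
    print(n,"cam",(-cam(n)[2]@cam(n)[1]).round())
    for k,(u,v) in pts.items(): print(n,k,C[v,u].round(1),f["p"][v,u])
for n,x0,y0,w,h in [("scene",130,150,280,190),("side",130,150,320,170)]:
    im=cv2.imread(f"pics/{n}0.png")[y0:y0+h,x0:x0+w]
    s=2.5; cv2.imwrite(f"pics/{n}0z.png",cv2.resize(im,None,fx=s,fy=s,interpolation=2))
E
```

```text
scene cam [-102. -511.  585.]
scene plate [606.1  73.9  24.8] [156 149 135]
scene desk [489.2 -94.4   1. ] [190 171 133]
scene wedge [420.3  11.9  25.8] [84 77 79]
scene timer [ 354.1 -102.3   18.2] [107 105  82]
scene tray [ 419.3 -192.    22.9] [169 159 151]
scene long [ 476.4 -371.1    1.9] [162 153 146]
scene petri [ 538.6 -247.5    6.6] [187 165 136]
side cam [192. 567. 548.]
side plate [664.1  64.3  23.7] [156 154 143]
side wedge [440.   52.1  19.5] [95 94 93]
side tray [ 448.  -189.7    5.2] [158 154 146]
side long [ 467.3 -344.6   23.3] [167 163 158]
side timer [360.7 -69.6  18.1] [205 198 184]
side desk [526.7 -97.5   2.3] [168 158 132]
```

View pics/scene0z.png

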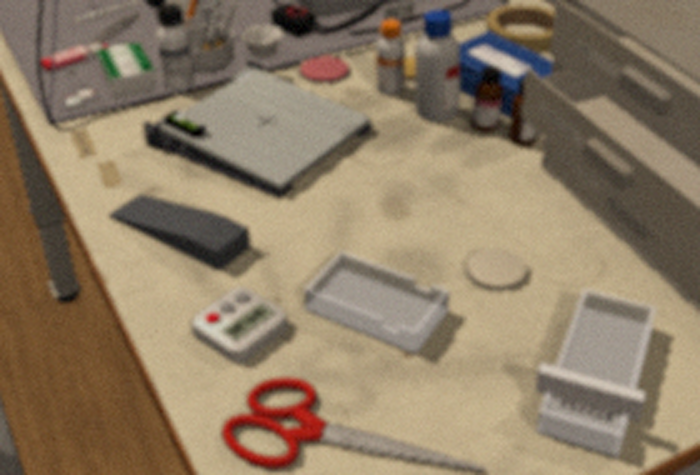

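View pics/side0z.png

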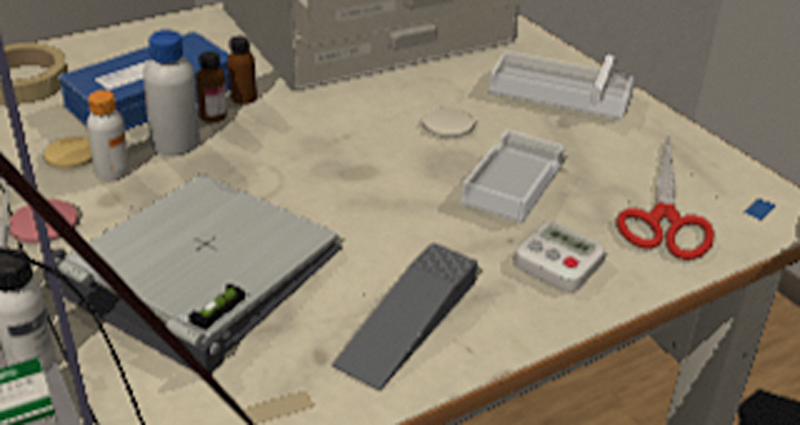

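```bash
python3 - <<'E'
from h import *
S={}
for n in ["scene","side"]:
    f=np.load(f"pics/{n}0.npz"); S[n]=(cloud(n,f["d"]),f["p"].astype(int))
def rect(P,lab):
    r=cv2.minAreaRect(P[:,:2].astype(np.float32)); b=cv2.boxPoints(r)
    print(lab,len(P),"c",np.round(r[0],1),"size",np.round(r[1],1),"ang",round(r[2],1),"box",b.round(0).tolist(),"z",np.percentile(P[:,2],[5,50,95]).round(1))
for n,(C,p) in S.items():
    hsv=cv2.cvtColor(p.astype(np.uint8),cv2.COLOR_RGB2HSV)
    x,y,z=C[...,0],C[...,1],C[...,2]
    def comp(m):
        k,l,st,c=cv2.connectedComponentsWithStats(m.astype(np.uint8)); i=1+np.argmax(st[1:,4]); return l==i
    # desk
    dm=(abs(x-520)<30)&(abs(y+110)<30); print(n,"desk z",np.median(z[dm]))
    # plate: gray top
    m=(x>450)&(x<800)&(y>-60)&(y<230)&(z>8)&(z<50)&(p.min(-1)>95); m=comp(m); P=C[m]
    A=np.c_[P[:,:2],np.ones(len(P))]; 
    for _ in range(4):
        co=np.linalg.lstsq(A,P[:,2],rcond=None)[0]; k=abs(A@co-P[:,2])<3; P,A=P[k],A[k]
    print("plane",co, "tilt",np.hypot(*co[:2]),"uphill dir deg",np.degrees(np.arctan2(co[1],co[0])))
    rect(P,n+" plate")
    m=(x>330)&(x<560)&(y>-60)&(y<180)&(z>5)&(z<35)&(hsv[...,2]<125)&(hsv[...,1]<60); m=comp(m); rect(C[m],n+" wedge")
    m=m&(z>23); rect(C[m],n+" heel top?")
    for lab,(a,b,c,d) in dict(tray=(370,530,-260,-110),long=(400,560,-450,-280),timer=(310,410,-150,-40),petri=(490,590,-290,-200)).items():
        m=(x>a)&(x<b)&(y>c)&(y<d)&(z>6)&(z<45); m=comp(m); rect(C[m],n+" "+lab)
        m2=m&(z>18)&(z<28) if 'tra' in lab or lab=='long' else m; rect(C[m2],n+" rim "+lab)
    m=(x>400)&(x<560)&(y>-450)&(y<-280)&(z>29)&(z<45); rect(C[m],n+" comb")
E
```

```text
scene desk z 0.11980911299018934
plane [6.61999944e-03 6.89679177e-02 1.29443805e+01] tilt 0.06928490497625608 uphill dir deg 84.51716741478704
scene plate 1927 c [624.9  75.9] size [180.9 164.5] ang 86.2 box [[537.0, -9.0], [701.0, -20.0], [713.0, 161.0], [549.0, 172.0]] z [16.3 21.5 27.5]
scene wedge 753 c [439.2  40.8] size [146.4  42.1] ang 85.2 box [[412.0, -30.0], [454.0, -34.0], [466.0, 112.0], [424.0, 115.0]] z [ 6.2 17.9 26.1]
scene heel top? 229 c [436.3  -2.3] size [54.6 40.2] ang 85.6 box [[414.0, -28.0], [454.0, -31.0], [458.0, 23.0], [418.0, 26.0]] z [23.4 25.1 26.8]
scene tray 825 c [ 444.5 -178.2] size [ 66.1 110.9] ang 1.8 box [[410.0, -124.0], [413.0, -235.0], [479.0, -233.0], [476.0, -122.0]] z [ 7.1 17.  24.6]
scene rim tray 377 c [ 444.5 -178.2] size [ 66.1 110.9] ang 1.8 box [[410.0, -124.0], [413.0, -235.0], [479.0, -233.0], [476.0, -122.0]] z [18.4 22.7 25. ]
scene long 985 c [ 469.3 -370.9] size [149.6  79.9] ang 9.5 box [[389.0, -344.0], [402.0, -423.0], [550.0, -398.0], [537.0, -319.0]] z [ 8.8 24.  39.9]
scene rim long 433 c [ 472.  -375.5] size [148.8  78
[... 2096 characters left out ...]
7] ang 82.5 box [[332.0, -117.0], [395.0, -126.0], [403.0, -62.0], [340.0, -54.0]] z [ 8.6 18.2 20.8]
side rim timer 639 c [367.5 -89.8] size [63.8 63.7] ang 82.5 box [[332.0, -117.0], [395.0, -126.0], [403.0, -62.0], [340.0, -54.0]] z [ 8.6 18.2 20.8]
side petri 186 c [ 548.3 -244.5] size [53.1 54. ] ang 54.8 box [[511.0, -251.0], [555.0, -282.0], [586.0, -238.0], [542.0, -207.0]] z [6.6 8.1 9.5]
side rim petri 186 c [ 548.3 -244.5] size [53.1 54. ] ang 54.8 box [[511.0, -251.0], [555.0, -282.0], [586.0, -238.0], [542.0, -207.0]] z [6.6 8.1 9.5]
side comb 77 c [ 427.1 -379.4] size [ 9.8 81.4] ang 8.3 box [[416.0, -340.0], [428.0, -420.0], [438.0, -419.0], [426.0, -338.0]] z [30.7 41.5 43.6]
```

```bash
cat >> h.py <<'E'
def go(pos,jaw,s=None,P=None,Rm=None):
    """delta from current to TCP pos & jaw angle(deg), tool down; returns shift cm in tool axes(now), rotvec"""
    s=s or arm.sense(); P=s["tool_pos"]; Rm=q2R(s["eef_rot"])
    x=np.array([0,0,-1.]);
    a=np.radians(jaw); c=np.array([np.cos(a),np.sin(a),0]); 
    if c@Rm[:,1]<0: c=-c
    T=np.stack([x,c,np.cross(x,c)],1)
    print("t",round(s["clock"],2),"now",P.round(1),"jaw",round(np.degrees(np.arctan2(Rm[1,1],Rm[0,1])),1),"F",s["contact_force"].round(1),"w",round(s["gripper_width"],3))
    d=(np.array(pos)-P)/10
    print(" shift(now axes) cm",(d@Rm).round(2)," shift(target axes)",(d@T).round(2)," rotvec",R.from_matrix(Rm.T@T).as_rotvec().round(4))
E
python3 - <<'E'
from h import *
s=arm.sense(); Rm=q2R(s["eef_rot"]); print(Rm.round(3))
az=np.arctan2(s["tool_pos"][1],s["tool_pos"][0])
for a in [68,50,30,10,0]: go([470*np.cos(np.radians(a)),470*np.sin(np.radians(a)),300],-5)
a=ray("scene",236.8,198.8,22);b=ray("side",212,247.2,22);print("cross",a,b)
E
```

```text
[[-0.001  0.367  0.93 ]
 [-0.002  0.93  -0.367]
 [-1.    -0.002 -0.   ]]
t 0.15 now [238.4 604.2 303. ] jaw 68.5 F [-0.4  0.4 -0.7] w 1.001
 shift(now axes) cm [  0.34 -17.96   0.38]  shift(target axes) [ 0.3  -4.74 17.33]  rotvec [1.2823 0.0013 0.0017]
t 0.15 now [238.4 604.2 303. ] jaw 68.5 F [-0.4  0.4 -0.7] w 1.001
 shift(now axes) cm [  0.34 -20.38  14.89]  shift(target axes) [ 0.3   8.48 23.77]  rotvec [1.2823 0.0013 0.0017]
t 0.15 now [238.4 604.2 303. ] jaw 68.5 F [-0.4  0.4 -0.7] w 1.001
 shift(now axes) cm [  0.36 -28.16  29.24]  shift(target axes) [ 0.3  20.02 35.31]  rotvec [1.2823 0.0013 0.0017]
t 0.15 now [238.4 604.2 303. ] jaw 68.5 F [-0.4  0.4 -0.7] w 1.001
 shift(now axes) cm [  0.38 -40.38  40.06]  shift(target axes) [ 0.3  26.92 50.11]  rotvec [1.2823 0.0013 0.0017]
t 0.15 now [238.4 604.2 303. ] jaw 68.5 F [-0.4  0.4 -0.7] w 1.001
 shift(now axes) cm [  0.39 -47.71  43.72]  shift(target axes) [ 0.3  28.34 58.18]  rotvec [1.2823 0.0013 0.0017]
cross [621.49849251  69.24378306  22.        ] [627.72367124  68.75588233  22.        ]
```

>>> {"method": "arm_command", "body": {
  "series": [0, -3, 0, 0, 0, 0, 8.5, 0, -3, 0, 0, 0, 0, 8.5, 0, -3, 0, 0, 0, 0, 8.5, 0, -3, 0, 0, 0, 0, 8.5, 0, -3, 0, 0, 0, 0, 8.5, 0, -3, 0, 0, 0, 0, 8.5]
}}

```text
clock: 0.75
tool_pos: [171.9, 435.8, 303.7]
eef_rot: [0.695, 0.132, 0.695, -0.132]
contact_force: [0.1, -0.6, 0.2]
gripper_width: 1.001
```

>>> {"method": "arm_command", "body": {
  "series": [0, -0.24, 4.7, 0.1, 0, 0, 8.5, 0, -0.24, 4.7, 0.1, 0, 0, 8.5, 0, -0.24, 4.7, 0.1, 0, 0, 8.5, 0, -0.24, 4.7, 0.1, 0, 0, 8.5, 0, -0.24, 4.7, 0.1, 0, 0, 8.5, 0, -0.24, 4.7, 0.1, 0, 0, 8.5, 0, -0.24, 4.7, 0.1, 0, 0, 8.5, 0, -0.24, 4.7, 0.1, 0, 0, 8.5, 0, -0.24, 4.7, 0.1, 0, 0, 8.5, 0, -0.24, 4.7, 0.1, 0, 0, 8.5, 0, -0.24, 4.7, 0.1, 0, 0, 8.5, 0, -0.24, 4.7, 0.1, 0, 0, 8.5]
}}

```text
clock: 1.95
tool_pos: [470.5, -5.2, 303.9]
eef_rot: [0.498, 0.502, 0.498, -0.502]
contact_force: [0.9, -0.1, 0.6]
gripper_width: 0.993
```

```bash
python3 - <<'E'
from h import *
go([437.2,-11,160],-5)
p,d=arm.snapshot("wrist"); cv2.imwrite("pics/w1.png",p[:,:,::-1])
E
```

```text
t 1.95 now [470.5  -5.2 303.9] jaw -0.5 F [ 0.9 -0.1  0.6] w 0.993
 shift(now axes) cm [14.39 -3.33  0.61]  shift(target axes) [14.39 -3.27  0.87]  rotvec [ 0.0786  0.0001 -0.0007]
```

View pics/w1.png

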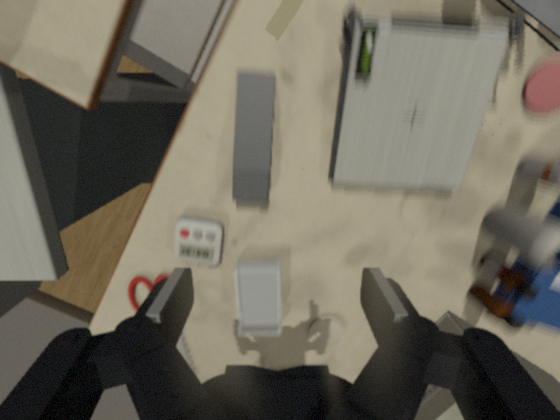

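The wrist view shows the wedge at (254,137) with its heel end near row 205. The plate is at (415,105) and the short tray at (259,297).

>>> {"method": "arm_command", "body": {
  "series": [2.9, -0.7, 0.15, 0.0786, 0, 0, 8.5, 2.9, -0.7, 0.15, 0, 0, 0, 8.5, 2.9, -0.7, 0.15, 0, 0, 0, 8.5, 2.9, -0.6, 0.15, 0, 0, 0, 8.5, 2.8, -0.6, 0.15, 0, 0, 0, 8.5, 0, 0, 0, 0, 0, 0, 8.5]
}}

```text
clock: 2.6
tool_pos: [433.8, -8.4, 157.4]
eef_rot: [-0.476, -0.518, -0.481, 0.523]
contact_force: [-0.6, -0.7, -0.1]
gripper_width: 0.996
```

```bash
cat >> h.py <<'E'
def wcloud(d,s):
    c=arm.camera_model("wrist"); K,H=c["K"],c["hand_eye"]; v,u=np.mgrid[:420,:560]
    P=np.stack([(u-K[0,2])/K[0,0]*d,(v-K[1,2])/K[1,1]*d,d],-1)
    return (P@H[:3,:3].T+H[:3,3])@q2R(s["eef_rot"]).T+s["tool_pos"]
def rect(P,lab):
    r=cv2.minAreaRect(P[:,:2].astype(np.float32)); b=cv2.boxPoints(r)
    print(lab,len(P),"c",np.round(r[0],1),"size",np.round(r[1],1),"ang",round(r[2],1),"box",b.round(0).tolist(),"z",np.percentile(P[:,2],[5,50,95]).round(1))
def comp(m):
    k,l,st,c=cv2.connectedComponentsWithStats(m.astype(np.uint8)); i=1+np.argmax(st[1:,4]); return l==i
def look(name):
    s=arm.sense(); p,d=arm.snapshot("wrist"); cv2.imwrite(f"pics/{name}.png",p[:,:,::-1]); np.savez(f"pics/{name}.npz",p=p,d=d)
    return s,p,d,wcloud(d,s)
E
python3 - <<'E'
from h import *
go([437.2,-11,74],-5)
s,p,d,C=look("w2"); x,y,z=C[...,0],C[...,1],C[...,2]
hsv=cv2.cvtColor(p,cv2.COLOR_RGB2HSV)
m=(x>380)&(x<520)&(y>-50)&(y<140)&(z>4)&(z<35)&(hsv[...,2]<125); rect(C[comp(m)],"wedge"); 
m=(x>350)&(x<900)&(y>-50)&(y<0)&(abs(z)<6);print("desk",np.median(z[m]))
E
```

```text
t 2.6 now [433.8  -8.4 157.4] jaw -4.8 F [-0.6 -0.7 -0.1] w 0.996
 shift(now axes) cm [8.34 0.43 0.22]  shift(target axes) [8.34 0.36 0.23]  rotvec [0.0035 0.0005 0.0087]
wedge 12520 c [443.6  42.8] size [146.3  43.6] ang 86.0 box [[417.0, -29.0], [460.0, -32.0], [470.0, 114.0], [427.0, 117.0]] z [ 5.3 16.9 25.3]
desk -0.4229238305418903
```

View pics/w2.png

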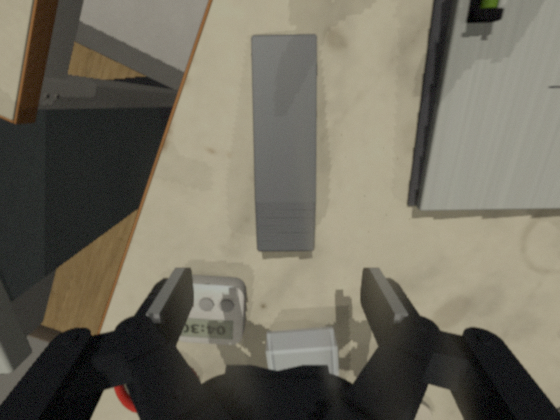

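The wedge lies at (284,143), aligned with the image and centred between the fingers. Its heel end is at row 250. Next I descend and grip.

>>> {"method": "arm_command", "body": {
  "series": [2.1, 0.3, 0.2, 0.0, 0, 0.008, 8.5, 2.1, 0.3, 0.05, 0, 0, 0, 8.5, 2.1, 0.05, 0, 0, 0, 0, 8.5, 1.6, 0, 0, 0, 0, 0, 8.5, 0.4, 0, 0, 0, 0, 0, 8.5, 0, 0, 0, 0, 0, 0, 8.5, 0, 0, 0, 0, 0, 0, 3.5, 0, 0, 0, 0, 0, 0, 3.5, 0, 0, 0, 0, 0, 0, 3.5, 0, 0, 0, 0, 0, 0, 3.5, 0, 0, 0, 0, 0, 0, 3.5, 0, 0, 0, 0, 0, 0, 3.5]
}}

```text
clock: 3.85
tool_pos: [443.4, -11.7, 78.1]
eef_rot: [0.481, 0.523, 0.477, -0.518]
contact_force: [-1.2, 0.3, 8.8]
gripper_width: 0.503
```

```bash
python3 - <<'E'
from h import *
go([440,-10.5,74],-4)
s,p,d,C=look("w3")
E
```

```text
t 3.85 now [443.4 -11.7  78.1] jaw -4.7 F [-1.2  0.3  8.8] w 0.503
 shift(now axes) cm [ 0.41 -0.35 -0.09]  shift(target axes) [ 0.41 -0.35 -0.09]  rotvec [-0.013  -0.0004 -0.0089]
```

View pics/w3.png

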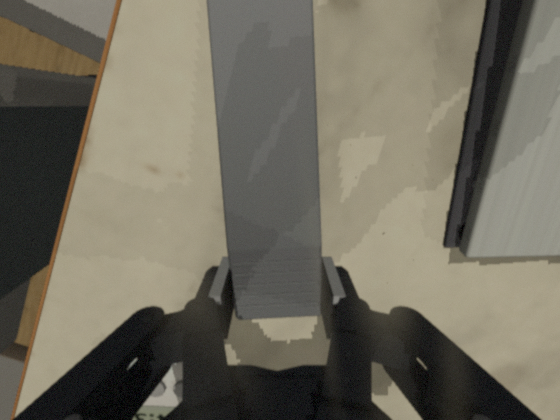

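```bash
python3 - <<'E'
from h import *
for n in ["w2"]:
    f=np.load("pics/w2.npz"); p,d=f["p"],f["d"]
    # pose at w2 
    s=dict(tool_pos=np.array([433.8,-8.4,157.4]),eef_rot=np.array([-0.476,-0.518,-0.481,0.523])); s["eef_rot"]/=np.linalg.norm(s["eef_rot"])
    C=wcloud(d,s); x,y,z=C[...,0],C[...,1],C[...,2]
    m=(x>500)&(y>-60)&(y<200)&(z>9)&(z<45)&(p.min(-1)>95); m=comp(m); P=C[m]
    for a in range(540,700,15):
        q=P[abs(P[:,0]-a)<4]
        if len(q): print(a,"ymin",np.percentile(q[:,1],1).round(1),"z",np.median(q[q[:,1]<q[:,1].min()+15][:,2]).round(1))
    for b in range(0,120,20):
        q=P[abs(P[:,1]-b)<4]
        if len(q): print("y",b,"xmin",np.percentile(q[:,0],1).round(1))
E
```

```text
540 ymin -7.6 z 15.9
555 ymin -6.6 z 15.9
570 ymin -7.3 z 15.8
585 ymin -8.3 z 15.9
600 ymin -9.6 z 15.8
615 ymin -10.9 z 15.7
630 ymin -12.4 z 15.9
645 ymin -13.9 z 15.4
y 0 xmin 542.8
y 20 xmin 544.0
y 40 xmin 545.2
y 60 xmin 546.5
y 80 xmin 548.2
y 100 xmin 549.4
```

>>> {"method": "arm_command", "body": {
  "series": [-1, 0, 0, 0, 0, 0, 3.5, -1, 0, 0, 0, 0, 0, 3.5, -1.5, 0, 0, 0, 0, 0, 3.5, -1.5, 0, 0, 0, 0, 0, 3.5, 0, 0, 0, 0, 0, 0, 3.5]
}}

```text
clock: 4.4
tool_pos: [444.0, -11.7, 128.8]
eef_rot: [0.482, 0.523, 0.476, -0.517]
contact_force: [0.7, -0.6, -1.3]
gripper_width: 0.504
```

```bash
python3 - <<'E'
from h import *
go([440,-10.5,74],-4)
s,p,d,C=look("w4"); x,y,z=C[...,0],C[...,1],C[...,2]
hsv=cv2.cvtColor(p,cv2.COLOR_RGB2HSV)
m=(x>380)&(x<520)&(y>-20)&(y<140)&(z>15)&(z<95)&(hsv[...,2]<125); m[250:]=0; rect(C[comp(m)],"wedge"); 
P=C[comp(m)]
for b in range(0,120,20):
    q=P[abs(P[:,1]-b)<4]; print(b,np.percentile(q[:,0],[2,98]).round(1),np.median(q[:,2]).round(1))
p,d=arm.snapshot("side"); cv2.imwrite("pics/s4.png",p[:,:,::-1])
E
```

```text
t 4.4 now [444.  -11.7 128.8] jaw -4.8 F [ 0.7 -0.6 -1.3] w 0.504
 shift(now axes) cm [ 5.48 -0.47 -0.09]  shift(target axes) [ 5.48 -0.4  -0.09]  rotvec [-0.0135  0.0001 -0.0123]
wedge 24823 c [447.9  61.4] size [106.9  44.1] ang 88.1 box [[424.0, 9.0], [468.0, 7.0], [472.0, 114.0], [428.0, 116.0]] z [55.1 63.9 74. ]Traceback (most recent call last):
  File "<stdin>", line 8, in <module>
    return _quantile_unchecked(
        a, q, axis, out, overwrite_input, method, keepdims, weights)
    return _ureduce(a,
                    func=_quantile_ureduce_func,
    ...<5 lines>...
                    overwrite_input=overwrite_input,
                    method=method)
    r = func(a, **kwargs)
    result = _quantile(arr,
                       quantiles=q,
    ...<2 lines>...
                       out=out,
                       weights=wgt)
    slices_having_nans = np.isnan(arr[-1, ...])
                                  ~~~^^^^^^^^^
IndexError: index -1 is out of bounds for axis 0 with size 0
```

```bash
python3 - <<'E'
from h import *
f=np.load("pics/w4.npz"); s=arm.sense(); C=wcloud(f["d"],s); p=f["p"]
hsv=cv2.cvtColor(p,cv2.COLOR_RGB2HSV); x,y,z=C[...,0],C[...,1],C[...,2]
m=(x>380)&(x<520)&(y>-20)&(y<140)&(z>15)&(z<95)&(hsv[...,2]<125); m[250:]=0; P=C[comp(m)]
for b in range(20,115,15):
    q=P[abs(P[:,1]-b)<4]
    if len(q):print(b,np.percentile(q[:,0],[2,98]).round(1),np.median(q[:,2]).round(1))
for n in ["side","scene"]:
    p,d=arm.snapshot(n); cv2.imwrite(f"pics/{n}4.png",p[:,:,::-1])
    C=cloud(n,d); x,y,z=C[...,0],C[...,1],C[...,2]; hsv=cv2.cvtColor(p,cv2.COLOR_RGB2HSV)
    m=(x>380)&(x<540)&(y>15)&(y<150)&(z>30)&(z<85)&(hsv[...,2]<125); P=C[comp(m)];rect(P,n)
    for b in range(20,115,15):
        q=P[abs(P[:,1]-b)<4]
        if len(q): print(b,np.percentile(q[:,0],[4,96]).round(1),np.median(q[:,2]).round(1))
E
```

```text
20 [425.2 467. ] 72.3
35 [425.8 467.4] 69.2
50 [426.2 468.1] 66.2
65 [426.7 468.4] 63.2
80 [427.2 469. ] 60.2
95 [427.6 469.3] 57.1
110 [428.  469.5] 54.1
side 1120 c [448.1  67.4] size [106.   43.9] ang 88.1 box [[425.0, 15.0], [468.0, 14.0], [472.0, 120.0], [428.0, 121.0]] z [54.2 63.2 74. ]
20 [425.6 465.5] 74.2
35 [425.9 465.9] 71.0
50 [426.3 466.5] 67.9
65 [426.8 466.8] 64.9
80 [427.2 467.8] 62.0
95 [428.  468.3] 59.2
110 [429.  467.5] 55.8
scene 307 c [441.3  65.9] size [103.7  42.4] ang 83.9 box [[415.0, 17.0], [457.0, 12.0], [468.0, 115.0], [426.0, 120.0]] z [50.4 58.2 67.4]
20 [421.2 424.2] 60.9
35 [421.8 425.7] 61.0
50 [421.5 430.4] 63.4
65 [422.5 441.4] 62.7
80 [423.6 452.7] 60.0
95 [424.2 461. ] 57.6
110 [424.9 465. ] 54.6
```

View pics/w4.png

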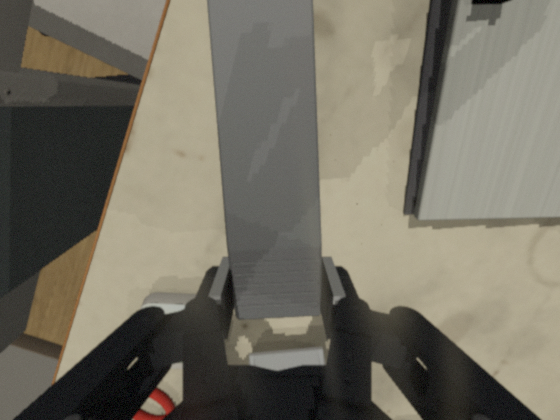

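View pics/side4.png

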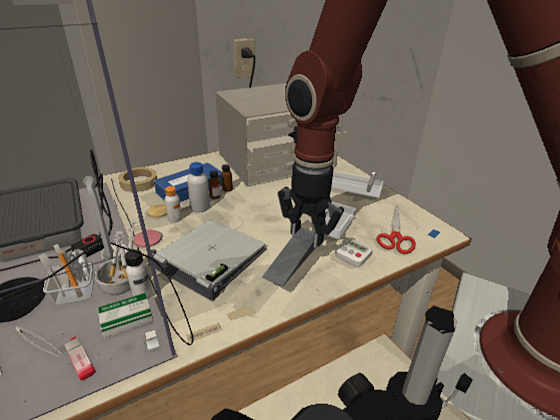

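```bash
python3 - <<'E'
from h import *
go([609.2,-164,110],-7.0)
E
```

```text
t 4.55 now [442.8 -11.6 126.9] jaw -4.8 F [ 0.3 -0.8 -0.9] w 0.505
 shift(now axes) cm [ 1.83 17.83 13.81]  shift(target axes) [ 1.69 18.37 13.1 ]  rotvec [ 0.039  -0.0001 -0.0078]
```

>>> {"method": "arm_command", "body": {
  "series": [0, 0.5, 3, 0.039, 0, -0.008, 3.5, 0, 2, 3, 0, 0, 0, 3.5, 0, 2.5, 3, 0, 0, 0, 3.5, 0.2, 3, 2.5, 0, 0, 0, 3.5, 0.5, 3, 1.6, 0, 0, 0, 3.5, 0.5, 3, 0, 0, 0, 0, 3.5, 0.5, 3, 0, 0, 0, 0, 3.5, 0, 1.4, 0, 0, 0, 0, 3.5, 0, 0, 0, 0, 0, 0, 3.5, 0, 0, 0, 0, 0, 0, 3.5]
}}

```text
clock: 5.55
tool_pos: [609.4, -164.0, 108.7]
eef_rot: [-0.467, -0.529, -0.469, 0.53]
contact_force: [0.0, -0.4, -1.4]
gripper_width: 0.504
```

```bash
cat > chk.py <<'E'
from h import *
import sys
def wedge(C,p,zmax,lab,ys=(-180,0)):
    hsv=cv2.cvtColor(p,cv2.COLOR_RGB2HSV); x,y,z=C[...,0],C[...,1],C[...,2]
    m=(x>560)&(x<690)&(y>ys[0])&(y<ys[1])&(z>3)&(z<zmax)&(hsv[...,2]<125)&(hsv[...,1]<70); P=C[comp(m)]
    rect(P,lab)
    for b in range(-160,10,20):
        q=P[abs(P[:,1]-b)<4]
        if len(q)>5: print("  y",b,np.percentile(q[:,0],[3,97]).round(1),"z",np.median(q[:,2]).round(1))
E
python3 - <<'E'
from chk import *
go([609.2,-164,79],-7.0)
s,p,d,C=look("w5"); wedge(C,p,95,"wrist")
p,d=arm.snapshot("side"); cv2.imwrite(f"pics/side5.png",p[:,:,::-1]); wedge(cloud("side",d),p,80,"side")
E
```

```text
t 5.55 now [ 609.4 -164.   108.7] jaw -7.0 F [ 0.  -0.4 -1.4] w 0.504
 shift(now axes) cm [ 2.97 -0.01  0.  ]  shift(target axes) [ 2.97 -0.02  0.  ]  rotvec [-0.0006 -0.0005  0.0035]
wrist 40692 c [ 613.5 -107.8] size [107.  144.3] ang 0.0 box [[560.0, -36.0], [560.0, -180.0], [667.0, -180.0], [667.0, -36.0]] z [35.4 50.3 92.8]
  y -160 [566.7 663. ] z 75.7
  y -140 [591.7 632.4] z 54.4
  y -120 [592.8 634. ] z 50.4
  y -100 [594.1 635.2] z 46.4
  y -80 [595.5 636.5] z 42.4
  y -60 [596.9 637.8] z 38.3
  y -40 [597.7 638. ] z 34.5
side 963 c [ 620.9 -104.7] size [147.   69.6] ang 80.3 box [[574.0, -171.0], [643.0, -183.0], [668.0, -38.0], [599.0, -26.0]] z [34.9 48.1 69.2]
  y -160 [577.6 645.3] z 59.7
  y -140 [590.8 630.8] z 56.2
  y -120 [592.4 632.1] z 52.8
  y -100 [593.6 633.8] z 49.0
  y -80 [595.  636.1] z 44.9
  y -60 [596.  636.5] z 41.1
  y -40 [598.4 637.5] z 37.1
```

View pics/w5.png

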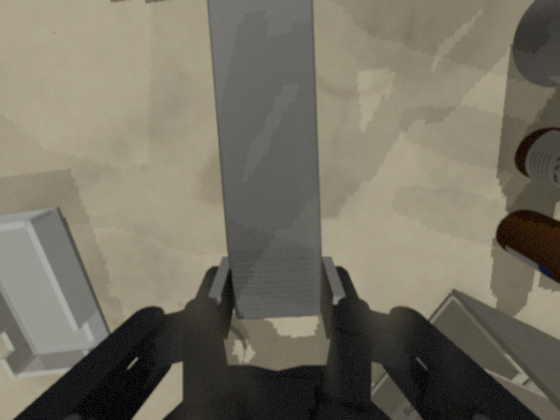

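View pics/side5.png

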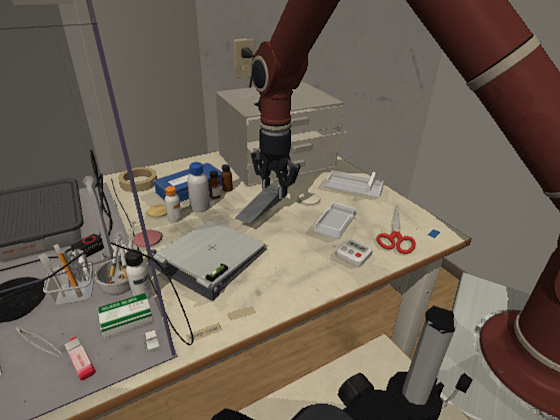

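The wedge is held level. Its centreline runs from x=612 at y=-140 to x=617 at y=-60, about 86.2°, so it points at the middle of the lip. Next I lower it to the desk.

>>> {"method": "arm_command", "body": {
  "series": [1, 0, 0, 0, 0, 0, 3.5, 1, 0, 0, 0, 0, 0, 3.5, 0.6, 0, 0, 0, 0, 0, 3.5, 0.3, 0, 0, 0, 0, 0, 3.5, 0, 0, 0, 0, 0, 0, 3.5, 0, 0, 0, 0, 0, 0, 3.5]
}}

```text
clock: 6.25
tool_pos: [610.9, -164.3, 81.0]
eef_rot: [0.468, 0.53, 0.468, -0.53]
contact_force: [-0.2, -0.5, -1.6]
gripper_width: 0.503
```

>>> {"method": "arm_command", "body": {
  "series": [0.1, 0, 0, 0, 0, 0, 3.5, 0.1, 0, 0, 0, 0, 0, 3.5, 0.1, 0, 0, 0, 0, 0, 3.5, 0, 0, 0, 0, 0, 0, 3.5]
}}

```text
clock: 6.65
tool_pos: [610.9, -164.2, 78.5]
eef_rot: [0.469, 0.53, 0.468, -0.53]
contact_force: [-1.6, -0.1, 2.1]
gripper_width: 0.505
```

```bash
python3 - <<'E'
from chk import *
s=arm.sense();go([609.2,-164,79],-7.0)
for n in ["side","scene"]:
    p,d=arm.snapshot(n); cv2.imwrite(f"pics/{n}6.png",p[:,:,::-1]); wedge(cloud(n,d),p,80,n)
E
```

```text
t 6.65 now [ 610.9 -164.2   78.5] jaw -7.0 F [-1.6 -0.1  2.1] w 0.505
 shift(now axes) cm [-0.05 -0.17 -0.  ]  shift(target axes) [-0.05 -0.17 -0.  ]  rotvec [-0.0004 -0.0002 -0.0005]
side 1165 c [ 617.4 -105.7] size [148.2 112.6] ang 89.8 box [[561.0, -180.0], [673.0, -180.0], [674.0, -32.0], [561.0, -31.0]] z [ 6.  22.2 74.7]
  y -160 [579.4 668.6] z 46.3
  y -140 [592.9 630.8] z 26.0
  y -120 [593.7 634.8] z 22.4
  y -100 [595.6 635.8] z 18.6
  y -80 [597.5 637.2] z 14.5
  y -60 [598.4 638.6] z 10.2
  y -40 [600.4 640. ] z 6.9
scene 667 c [ 599.5 -107.3] size [145.3  78.2] ang 89.7 box [[560.0, -180.0], [638.0, -180.0], [639.0, -35.0], [561.0, -34.0]] z [ 4.8 17.1 62.7]
  y -160 [576.  634.3] z 26.5
  y -140 [588.7 608.4] z 16.2
  y -120 [590.3 602.6] z 17.8
  y -100 [591.7 632.7] z 16.4
  y -80 [593.7 633.6] z 12.6
  y -60 [595.8 632.6] z 8.7
  y -40 [598.2 634.1] z 5.1
```

>>> {"method": "arm_command", "body": {
  "series": [0, -0.05, -1, 0, 0, 0, 3.5, 0, -0.05, -1, 0, 0, 0, 3.5, 0, -0.05, -1, 0, 0, 0, 3.5, 0, -0.05, -1, 0, 0, 0, 3.5, 0, -0.05, -1, 0, 0, 0, 3.5, 0, -0.05, -1, 0, 0, 0, 3.5, 0, -0.05, -1, 0, 0, 0, 3.5, 0, -0.05, -1, 0, 0, 0, 3.5, 0, 0, 0, 0, 0, 0, 3.5]
}}

```text
clock: 7.65
tool_pos: [616.9, -84.8, 78.4]
eef_rot: [-0.47, -0.529, -0.467, 0.53]
contact_force: [-0.6, -4.0, 3.5]
gripper_width: 0.505
```

```bash
cat >> chk.py <<'E'
def plate(C,p,lab,zr=(8,55)):
    x,y,z=C[...,0],C[...,1],C[...,2]
    m=(x>520)&(x<740)&(y>-25)&(y<155)&(z>zr[0])&(z<zr[1])&(p.min(-1)>85); m=comp(m); P=C[m]; A=np.c_[P[:,:2],np.ones(len(P))]
    for _ in range(5):
        co=np.linalg.lstsq(A,P[:,2],rcond=None)[0]; k=abs(A@co-P[:,2])<2.5; P,A=P[k],A[k]
    ux=np.array([.07,.9975]); print(lab,"n",len(P),"tilt along table x",(-(co[:2]@ux)).round(4),"across",round(co[0],4),"z at lip",(np.array([620.5,-14,1])@co).round(1),"z at mid",(np.array([626.5,70.5,1])@co).round(1))
    return P
def both(tag):
    for n in ["side","scene"]:
        p,d=arm.snapshot(n); cv2.imwrite(f"pics/{n}{tag}.png",p[:,:,::-1]); np.savez(f"pics/{n}{tag}.npz",p=p,d=d); C=cloud(n,d); plate(C,p,n)
E
python3 - <<'E'
from chk import *
go([609.2,-164,79],-7.0); both("7")
s,p,d,C=look("w7"); plate(C,p,"wrist")
E
```

```text
t 7.65 now [616.9 -84.8  78.4] jaw -7.0 F [-0.6 -4.   3.5] w 0.505
 shift(now axes) cm [-0.04  0.2   7.96]  shift(target axes) [-0.06  0.2   7.95]  rotvec [ 0.0001  0.0028 -0.0017]
side n 3521 tilt along table x -0.0283 across 0.0031 z at lip 25.0 z at mid 27.4
scene n 1726 tilt along table x -0.029 across 0.0034 z at lip 23.2 z at mid 25.6
wrist n 57216 tilt along table x -0.029 across 0.0023 z at lip 22.4 z at mid 24.9
```

View pics/w7.png

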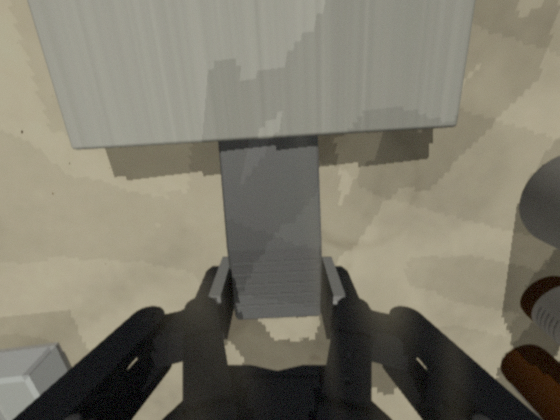

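The wedge sits centred under the lip: the plate edge spans columns 75–460 and the wedge is at 269. Tilt is -0.029 in all three views, so about 25 mm is left to push.

>>> {"method": "arm_command", "body": {
  "series": [0, -0.05, -0.8, 0, 0, 0, 3.5, 0, -0.05, -0.8, 0, 0, 0, 3.5, 0, -0.05, -0.8, 0, 0, 0, 3.5, 0, 0, 0, 0, 0, 0, 3.5, 0, 0, 0, 0, 0, 0, 3.5]
}}

```text
clock: 8.3
tool_pos: [618.3, -61.3, 78.3]
eef_rot: [-0.469, -0.53, -0.468, 0.53]
contact_force: [-0.4, -5.7, 3.8]
gripper_width: 0.503
```

```bash
python3 - <<'E'
from chk import *
go([609.2,-164,79],-7.0); both("8")
s,p,d,C=look("w8"); plate(C,p,"wrist")
im=cv2.imread("pics/side8.png")[200:310,130:330]; cv2.imwrite("pics/side8z.png",cv2.resize(im,None,fx=4,fy=4,interpolation=2))
E
```

```text
t 8.3 now [618.3 -61.3  78.3] jaw -7.1 F [-0.4 -5.7  3.8] w 0.503
 shift(now axes) cm [-0.05  0.36 10.31]  shift(target axes) [-0.07  0.35 10.31]  rotvec [-0.0012  0.0015 -0.0013]
side n 3605 tilt along table x -0.001 across 0.0015 z at lip 29.8 z at mid 29.9
scene n 1537 tilt along table x -0.0034 across 0.0004 z at lip 27.8 z at mid 28.1
wrist n 81502 tilt along table x -0.0013 across 0.0006 z at lip 27.3 z at mid 27.4
```

View pics/side8z.png

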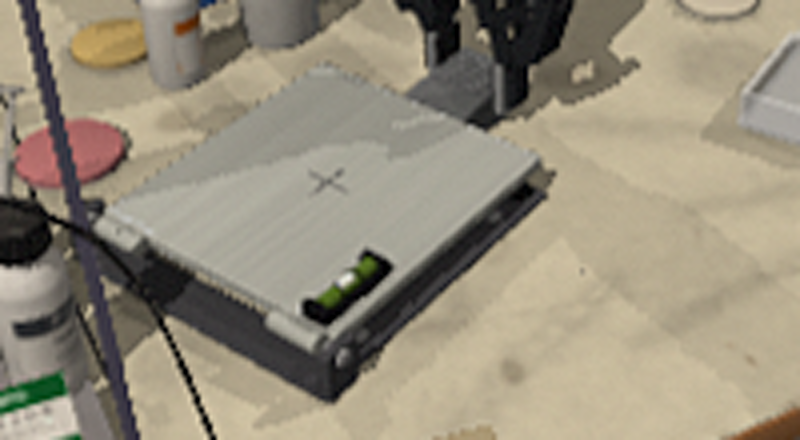

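View pics/w8.png

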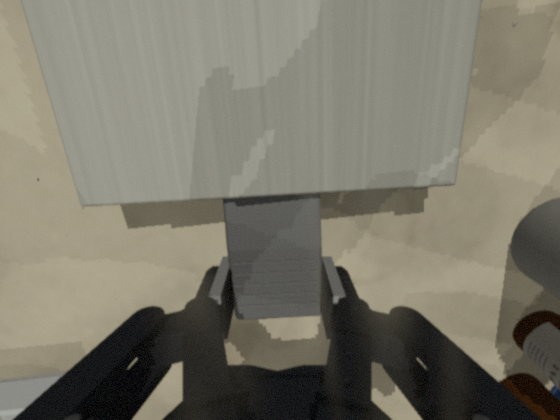

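Tilt reads -0.001 to -0.003 in the three views and the bubble is mid-vial at (347,280). One more small nudge.

>>> {"method": "arm_command", "body": {
  "series": [0, 0, -0.12, 0, 0, 0, 3.5, 0, 0, 0, 0, 0, 0, 3.5, 0, 0, 0, 0, 0, 0, 3.5]
}}

```text
clock: 8.75
tool_pos: [618.3, -61.1, 78.3]
eef_rot: [-0.469, -0.53, -0.467, 0.53]
contact_force: [-0.3, -6.7, 4.9]
gripper_width: 0.501
```

```bash
python3 - <<'E'
from chk import *
go([609.2,-164,79],-7.0); both("9")
s,p,d,C=look("w9"); plate(C,p,"wrist")
E
```

```text
t 8.75 now [618.3 -61.1  78.3] jaw -7.1 F [-0.3 -6.7  4.9] w 0.501
 shift(now axes) cm [-0.04  0.37 10.32]  shift(target axes) [-0.07  0.35 10.32]  rotvec [-0.0018  0.0025 -0.0013]
side n 3607 tilt along table x -0.0001 across 0.0019 z at lip 29.9 z at mid 29.9
scene n 1529 tilt along table x -0.0041 across 0.0018 z at lip 27.9 z at mid 28.2
wrist n 81725 tilt along table x -0.0013 across 0.0005 z at lip 27.3 z at mid 27.4
```

>>> {"method": "arm_command", "body": {
  "series": [0, 0, -0.15, 0, 0, 0, 3.5, 0, 0, 0, 0, 0, 0, 3.5, 0, 0, 0, 0, 0, 0, 3.5]
}}

```text
clock: 9.2
tool_pos: [618.4, -60.2, 78.4]
eef_rot: [-0.469, -0.53, -0.467, 0.531]
contact_force: [-0.0, -6.5, 3.8]
gripper_width: 0.503
```

```bash
python3 - <<'E'
from chk import *
go([609.2,-164,79],-7.0); both("10")
s,p,d,C=look("w10"); plate(C,p,"wrist")
im=cv2.imread("pics/side10.png")[230:290,190:250]; cv2.imwrite("pics/side10z.png",cv2.resize(im,None,fx=10,fy=10,interpolation=2))
E
```

```text
t 9.2 now [618.4 -60.2  78.4] jaw -7.1 F [-0.  -6.5  3.8] w 0.503
 shift(now axes) cm [-0.03  0.38 10.41]  shift(target axes) [-0.06  0.36 10.41]  rotvec [-0.0024  0.0033 -0.0013]
side n 3620 tilt along table x 0.0003 across 0.0013 z at lip 30.0 z at mid 30.0
scene n 1527 tilt along table x -0.0023 across 0.0013 z at lip 28.0 z at mid 28.2
wrist n 82645 tilt along table x -0.0003 across 0.0005 z at lip 27.5 z at mid 27.5
```

View pics/side10z.png

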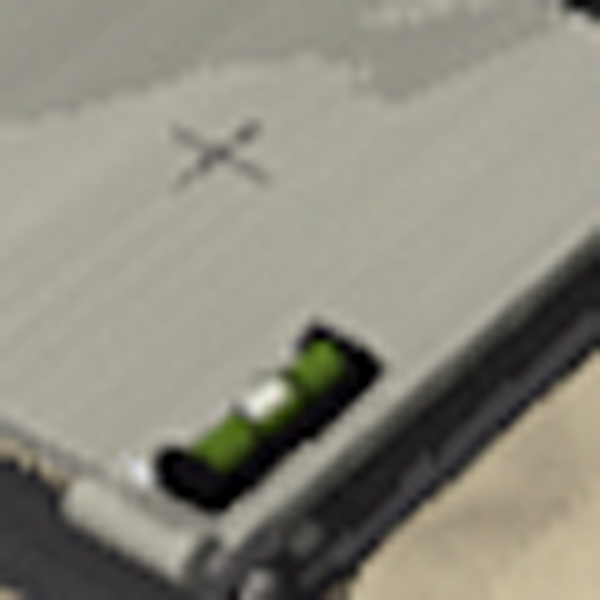

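Plate level: tilt is 0.000, -0.002 and 0.000 in the three views. The bubble is at (268,395), mid-vial. Releasing the wedge.

>>> {"method": "arm_command", "body": {
  "series": [0, 0, 0, 0, 0, 0, 5, 0, 0, 0, 0, 0, 0, 6.5, 0, 0, 0, 0, 0, 0, 7, 0, 0, 0, 0, 0, 0, 7, -1, 0, 0, 0, 0, 0, 7, -2, 0, 0, 0, 0, 0, 8.5, -4, 0, 0, 0, 0, 0, 8.5, -4, 0, 0, 0, 0, 0, 8.5]
}}

```text
clock: 10.15
tool_pos: [617.9, -57.3, 189.2]
eef_rot: [-0.468, -0.529, -0.469, 0.53]
contact_force: [0.7, 0.4, 0.8]
gripper_width: 0.996
```

```bash
python3 - <<'E'
from chk import *
go([446,-179,160],1.6); both("11")
s,p,d,C=look("w11"); plate(C,p,"wrist")
E
```

```text
t 10.15 now [617.9 -57.3 189.2] jaw -7.0 F [0.7 0.4 0.8] w 0.996
 shift(now axes) cm [  2.94 -15.57  14.18]  shift(target axes) [  2.92 -17.52  11.68]  rotvec [-0.1504 -0.0004  0.0016]
side n 3611 tilt along table x -0.0003 across 0.0014 z at lip 29.9 z at mid 29.9
scene n 1771 tilt along table x -0.0032 across 0.0009 z at lip 28.0 z at mid 28.2
wrist n 34139 tilt along table x -0.0005 across 0.0004 z at lip 27.4 z at mid 27.4
```

View pics/w11.png

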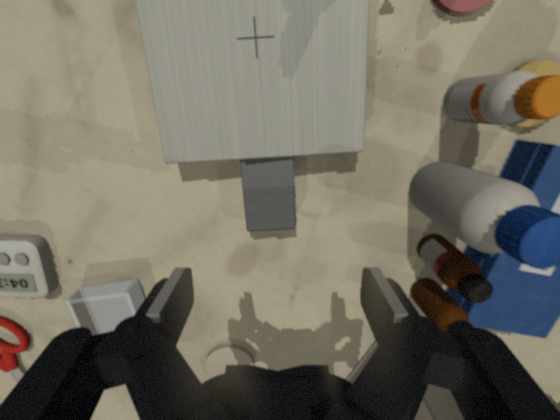

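The wedge stays put at (269,193), the plate stays level, and the cross is at (255,37). I'll cast the cross to the plate plane and then go to the tray.

```bash
python3 - <<'E'
from chk import *
f=np.load("pics/w11.npz"); s=arm.sense(); C=wcloud(f["d"],s); print("wrist cross",C[37,255].round(1), C[36,254].round(1))
for (u,v) in [(165,160),(362,152)]: print(C[v-3,u].round(1))
P=plate(C,f["p"],"w")
for b in (0,20,40,60):
    q=P[abs(P[:,1]-b)<3]; print(b,np.percentile(q[:,0],[.5,99.5]).round(1))
for a in (560,590,620,650,680):
    q=P[abs(P[:,0]-a)<3]; print(a,np.percentile(q[:,1],.5).round(1))
for n in ("side","scene"):
    f=np.load(f"pics/{n}11.npz"); C=cloud(n,f["d"]); P=plate(C,f["p"],n); rect(P,n)
    g=cv2.cvtColor(f["p"],cv2.COLOR_RGB2GRAY)
    x0,y0=(195,230) if n=="side" else (220,185)
    cv2.imwrite(f"pics/{n}11z.png",cv2.resize(f["p"][y0:y0+40,x0:x0+40,::-1],None,fx=12,fy=12,interpolation=2))
E
```

```text
wrist cross [623.5  72.2  24.1] [622.8  72.8  24.1]
[540.4  -2.5  24.8]
[696.4 -15.7  23.5]
w n 34139 tilt along table x -0.0011 across -0.005 z at lip 24.5 z at mid 24.6
0 [540.4 698. ]
20 [541.7 699.5]
40 [542.9 700.8]
60 [544.2 702. ]
560 -7.7
590 -10.1
620 -11.6
650 -13.4
680 -15.8
side n 3611 tilt along table x -0.0003 across 0.0014 z at lip 29.9 z at mid 29.9
side 3611 c [627.7  69.3] size [179.  162.1] ang 86.6 box [[542.0, -15.0], [703.0, -25.0], [714.0, 154.0], [552.0, 163.0]] z [28.5 29.9 31.4]
scene n 1771 tilt along table x -0.0032 across 0.0009 z at lip 28.0 z at mid 28.2
scene 1771 c [624.2  72. ] size [172.9 162.8] ang 87.0 box [[538.0, -10.0], [701.0, -19.0], [710.0, 154.0], [547.0, 163.0]] z [26.6 28.2 29.9]
```

View pics/side11z.png

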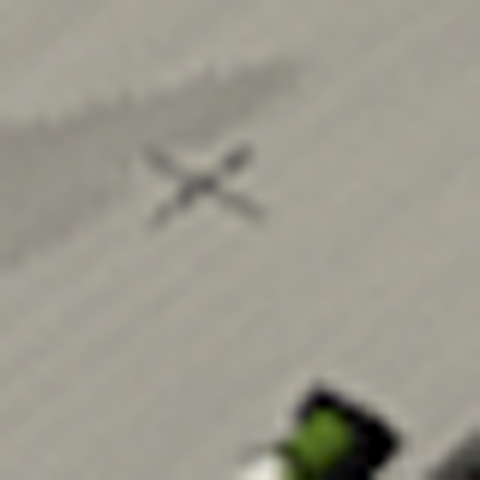

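View pics/scene11z.png

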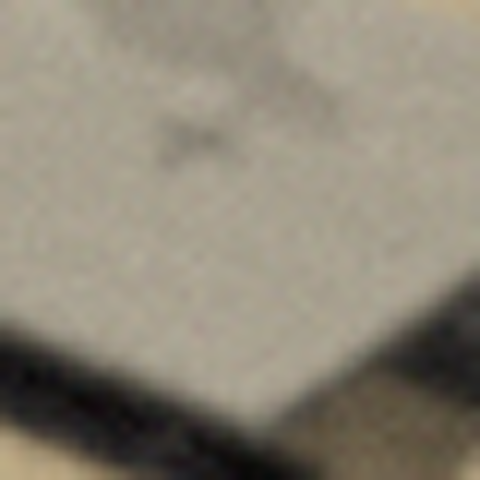

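>>> {"method": "arm_command", "body": {
  "series": [0, -3.5, 2.4, -0.08, 0, 0, 8.5, 0.5, -3.5, 2.4, -0.07, 0, 0, 8.5, 0.5, -3.5, 2.4, 0, 0, 0, 8.5, 0.5, -3.5, 2.4, 0, 0, 0, 8.5, 0.5, -3.5, 2.2, 0, 0, 0, 8.5, 0, 0, 0, 0, 0, 0, 8.5, 0, 0, 0, 0, 0, 0, 8.5]
}}

```text
clock: 11.0
tool_pos: [440.7, -172.8, 167.6]
eef_rot: [0.506, 0.494, 0.507, -0.494]
contact_force: [0.5, -0.0, -0.8]
gripper_width: 0.994
```

The cross centre is at (211.6,244.7) in the side view and (235.8,196) in the scene view. Now I measure the tray from above.

```bash
python3 - <<'E'
from chk import *
print("cross",ray("side",211.6,244.7,30.),ray("scene",235.8,196.,28))
go([446,-179,160],1.6)
s,p,d,C=look("w12"); x,y,z=C[...,0],C[...,1],C[...,2]
m=(x>380)&(x<520)&(y>-270)&(y<-100)&(z>17)&(z<30); rect(C[comp(m)],"tray rim")
m=(x>380)&(x<520)&(y>-270)&(y<-100)&(z>5)&(z<30); P=C[comp(m)];rect(P,"tray")
for b in range(-170,-110,10):
    q=P[abs(P[:,1]-b)<3]
    if len(q): print(b,np.percentile(q[:,0],[1,99]).round(1))
E
```

```text
cross [627.04077303  70.09404558  30.        ] [624.32099865  74.24119552  28.        ]
t 11.0 now [ 440.7 -172.8  167.6] jaw 1.4 F [ 0.5 -0.  -0.8] w 0.994
 shift(now axes) cm [0.76 0.51 0.63]  shift(target axes) [0.76 0.51 0.64]  rotvec [-0.0028 -0.001   0.0014]
tray rim 1740 c [ 445.7 -162.1] size [62.3 77.2] ang 0.9 box [[414.0, -124.0], [415.0, -201.0], [477.0, -200.0], [476.0, -123.0]] z [18.5 23.3 24.6]
tray 3693 c [ 446.1 -179. ] size [ 62.3 110.8] ang 1.2 box [[414.0, -124.0], [416.0, -235.0], [478.0, -234.0], [476.0, -123.0]] z [ 7.7 22.6 24.4]
-170 [415.1 476.9]
-160 [415.2 476.7]
-150 [414.5 476. ]
-140 [414.8 476. ]
-130 [414.1 475.9]
```

View pics/w12.png

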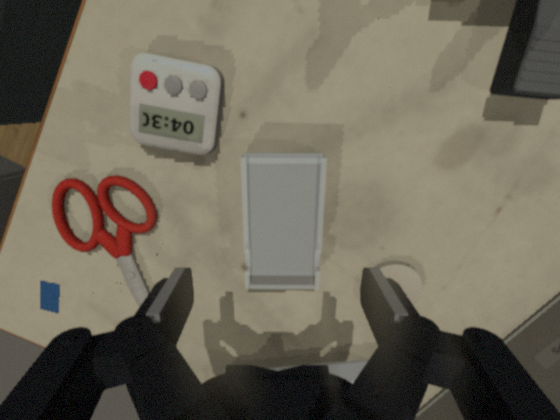

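Tray centre is (446,-179), size 62.3×110.8, aligned to within 0.2° of the jaws, with the notches at the lower end near row 270. Descend and grip.

>>> {"method": "arm_command", "body": {
  "series": [1.5, 0.25, 0.3, 0, 0, 0, 8.5, 2, 0.25, 0.33, 0, 0, 0, 8.5, 2, 0, 0, 0, 0, 0, 8.5, 2, 0, 0, 0, 0, 0, 8.5, 1, 0, 0, 0, 0, 0, 8.5, 0, 0, 0, 0, 0, 0, 8.5, 0, 0, 0, 0, 0, 0, 5, 0, 0, 0, 0, 0, 0, 5, 0, 0, 0, 0, 0, 0, 5, 0, 0, 0, 0, 0, 0, 5, 0, 0, 0, 0, 0, 0, 5]
}}

```text
clock: 12.15
tool_pos: [447.3, -178.6, 84.2]
eef_rot: [0.507, 0.493, 0.506, -0.493]
contact_force: [-0.4, 1.2, 7.4]
gripper_width: 0.701
```

```bash
python3 - <<'E'
from chk import *
go([446,-179,80],1.6)
s,p,d,C=look("w13")
E
```

```text
t 12.15 now [ 447.3 -178.6   84.2] jaw 1.6 F [-0.4  1.2  7.4] w 0.701
 shift(now axes) cm [ 0.42 -0.13  0.04]  shift(target axes) [ 0.42 -0.13  0.04]  rotvec [-0.0002  0.0001 -0.0018]
```

View pics/w13.png

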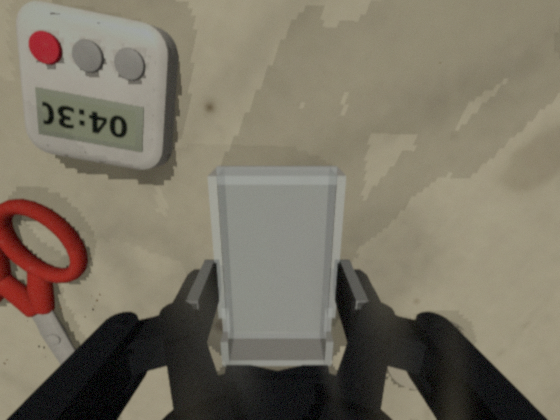

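>>> {"method": "arm_command", "body": {
  "series": [-1, 0, 0, 0, 0, 0, 5, -2, 0, 0, 0, 0, 0, 5, -4, 0, 0, 0, 0, 0, 5, -2, 0, 0, 0, 0, 0, 5, 0, 0, 0, 0, 0, 0, 5, 0, 0, 0, 0, 0, 0, 5]
}}

```text
clock: 12.8
tool_pos: [446.8, -178.4, 173.3]
eef_rot: [0.507, 0.493, 0.507, -0.493]
contact_force: [-0.2, -1.1, -2.6]
gripper_width: 0.706
```

```bash
python3 - <<'E'
from chk import *
go([625.5,71.5,170],-3.6)
for n in ("side","scene"):
    f=np.load(f"pics/{n}0.npz"); C=cloud(n,f["d"]); hsv=cv2.cvtColor(f["p"],cv2.COLOR_RGB2HSV)
    m=(C[...,0]>600)&(C[...,0]<900)&(C[...,1]<150)&(C[...,1]>-250)&(C[...,2]>45)&(C[...,2]<140)
    k,l,st,c=cv2.connectedComponentsWithStats(m.astype(np.uint8))
    for i in range(1,k):
        if st[i,4]>25: P=C[l==i]; print(n,P.mean(0).round(),P.min(0).round(),P.max(0).round())
p,d=arm.snapshot("side"); cv2.imwrite("pics/side14.png",p[:,:,::-1])
E
```

```text
t 12.8 now [ 446.8 -178.4  173.3] jaw 1.6 F [-0.2 -1.1 -2.6] w 0.706
 shift(now axes) cm [  0.35  18.56 -24.48]  shift(target axes) [  0.33  16.27 -26.06]  rotvec [ 0.0906 -0.0001 -0.0008]
side [ 711. -226.   97.] [ 661. -250.   45.] [ 782. -199.  140.]
side [764. -66.  82.] [ 746. -139.   45.] [792. -38. 129.]
side [ 765. -170.   61.] [ 753. -186.   45.] [ 779. -159.   78.]
side [786.  16.  69.] [774.  -2.  45.] [803.  27.  92.]
scene [757. -69.  86.] [743. -89.  45.] [783. -41. 127.]
scene [782.   6.  68.] [772.  -7.  45.] [802.  25.  90.]
scene [ 704. -224.  100.] [ 658. -250.   46.] [ 769. -162.  140.]
scene [ 765. -130.   61.] [ 756. -143.   45.] [ 782. -115.   76.]
```

View pics/side14.png

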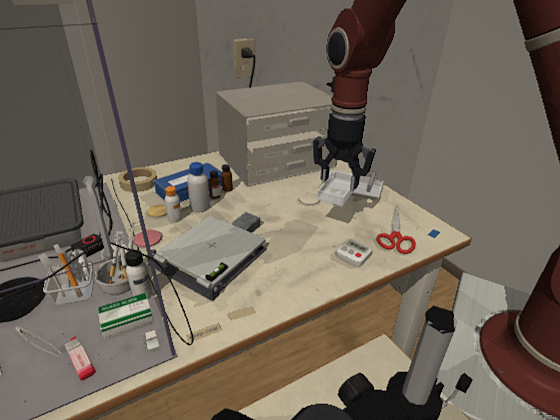

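The tray is held, seen at (337,187). The bottles are all at x>743, well clear. Moving over the plate.

>>> {"method": "arm_command", "body": {
  "series": [0, 2.2, -3, 0, 0, 0, 5, 0, 2.7, -3.5, 0, 0, 0, 5, 0, 2.7, -3.5, 0, 0, 0, 5, 0, 2.7, -3.5, 0, 0, 0, 5, 0, 2.7, -3.5, 0, 0, 0, 5, 0.5, 2.7, -3.5, 0, 0, 0, 5, 1, 1.8, -2.4, 0, 0, 0, 5, 1, 1, -1.5, 0.09, 0, 0, 5, 0, 0, 0, 0, 0, 0, 5, 0, 0, 0, 0, 0, 0, 5]
}}

```text
clock: 13.85
tool_pos: [623.8, 69.6, 146.2]
eef_rot: [-0.484, -0.514, -0.485, 0.516]
contact_force: [-0.7, -1.2, -1.7]
gripper_width: 0.701
```

```bash
python3 - <<'E'
from chk import *
go([625.5,71.5,114],-3.6)
s,p,d,C=look("w15");plate(C,p,"wrist")
x,y,z=C[...,0],C[...,1],C[...,2]
for n in ("side","scene"):
    p,d=arm.snapshot(n);cv2.imwrite(f"pics/{n}15.png",p[:,:,::-1]); C=cloud(n,d);x,y,z=C[...,0],C[...,1],C[...,2]
    m=(x>560)&(x<700)&(y>0)&(y<150)&(z>50)&(z<85)&(p.min(-1)>90); rect(C[comp(m)],n+" tray")
E
```

```text
t 13.85 now [623.8  69.6 146.2] jaw -3.5 F [-0.7 -1.2 -1.7] w 0.701
 shift(now axes) cm [ 3.22  0.17 -0.2 ]  shift(target axes) [ 3.22  0.16 -0.2 ]  rotvec [0.0018 0.0018 0.004 ]
wrist n 25088 tilt along table x -0.0004 across 0.0004 z at lip 27.4 z at mid 27.5
side tray 488 c [636.8  62.2] size [94.  38.9] ang 88.6 box [[616.0, 16.0], [655.0, 15.0], [657.0, 109.0], [618.0, 110.0]] z [66.6 68.6 82.5]
scene tray 467 c [622.8  67.5] size [112.8  64.2] ang 86.3 box [[587.0, 13.0], [651.0, 9.0], [658.0, 122.0], [594.0, 126.0]] z [65.1 70.9 83.2]
```

View pics/w15.png

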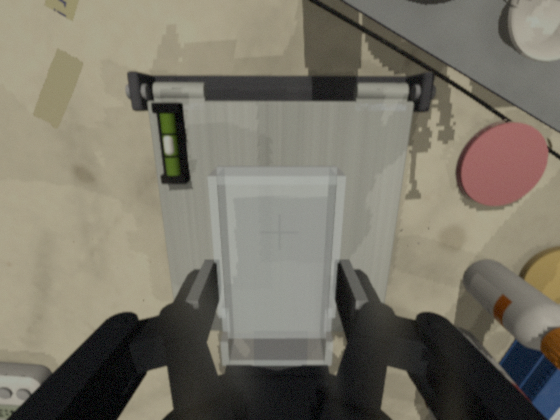

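View pics/side15.png

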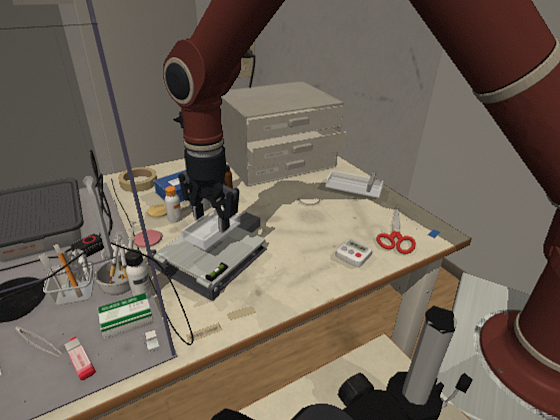

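The plate cross is visible through the clear tray floor at (281,232), and the bubble is mid-vial. I'll cast the cross ray onto the plate plane.

```bash
cat >> h.py <<'E'
def wray(u,v,z,s):
    c=arm.camera_model("wrist"); K,H=c["K"],c["hand_eye"]; Rt=q2R(s["eef_rot"])
    dr=Rt@H[:3,:3]@np.array([(u-K[0,2])/K[0,0],(v-K[1,2])/K[1,1],1]); o=Rt@H[:3,3]+s["tool_pos"]
    return o+dr*(z-o[2])/dr[2]
E
python3 - <<'E'
from chk import *
s=arm.sense(); print(s["tool_pos"]); s["tool_pos"]=np.array([623.8,69.6,146.2]); s["eef_rot"]=np.array([-0.484,-0.514,-0.485,0.516])
s["eef_rot"]/=np.linalg.norm(s["eef_rot"])
print("cross",wray(281,232,27.5,s))
f=np.load("pics/w15.npz"); C=wcloud(f["d"],s); x,y,z=C[...,0],C[...,1],C[...,2]
m=(z>45)&(z<95)&(abs(x-625)<60)&(abs(y-70)<80)&(f["p"].min(-1)>85); rect(C[comp(m)],"tray")
for nm,(u,v) in dict(farL=(211,172),farR=(343,172),nearL=(222,362),nearR=(330,362)).items(): print(nm,wray(u,v,86,s).round(1))
g=cv2.cvtColor(f["p"],cv2.COLOR_RGB2GRAY)[215:250,262:300]; cv2.imwrite("pics/w15z.png",cv2.resize(f["p"][150:380,180:380,::-1],None,fx=2.5,fy=2.5))
# plate edges wrist
P=plate(C,f["p"],"w")
for b in (100,120,140): 
    q=P[abs(P[:,1]-b)<3]; print(b,np.percentile(q[:,0],[.5,99.5]).round(1))
E
```

```text
[624.56421449  67.8761075  148.20074271]
cross [627.82859077  70.6758962   27.5       ]
tray 24658 c [624.8  68.9] size [111.4  86.6] ang 86.5 box [[578.0, 16.0], [665.0, 11.0], [671.0, 122.0], [585.0, 127.0]] z [63.6 65.  85.8]
farL [599.2 127.4  86. ]
farR [657.6 123.9  86. ]
nearL [590.9  18.7  86. ]
nearR [651.7  15.2  86. ]
w n 25071 tilt along table x -0.0011 across 0.0015 z at lip 27.4 z at mid 27.5
100 [548.8 707.6]
120 [550.4 708.6]
140 [551.9 709.6]
```

View pics/w15z.png

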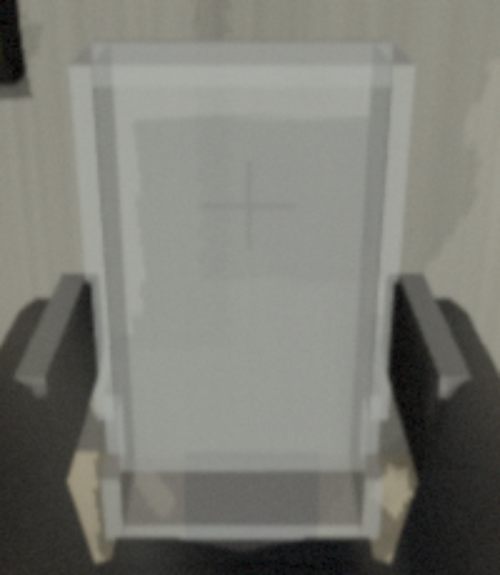

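>>> {"method": "arm_command", "body": {
  "series": [0.5, 0.18, -0.25, 0, 0, 0, 5, 1, 0, 0, 0, 0, 0, 5, 1, 0, 0, 0, 0, 0, 5, 0.5, 0, 0, 0, 0, 0, 5, 0, 0, 0, 0, 0, 0, 5, 0, 0, 0, 0, 0, 0, 5]
}}

```text
clock: 14.6
tool_pos: [627.0, 72.6, 117.8]
eef_rot: [-0.484, -0.515, -0.484, 0.515]
contact_force: [0.1, -0.9, -0.9]
gripper_width: 0.701
```

```bash
python3 - <<'E'
from chk import *
go([627,71,114],-3.6)
s,p,d,C=look("w16")
for n in ("side","scene"):
    p,d=arm.snapshot(n);cv2.imwrite(f"pics/{n}16.png",p[:,:,::-1]); C=cloud(n,d);x,y,z=C[...,0],C[...,1],C[...,2]
    m=(x>560)&(x<700)&(y>0)&(y<150)&(z>36)&(z<60)&(p.min(-1)>90); rect(C[comp(m)],n+" tray")
im=cv2.imread("pics/side16.png")[190:310,130:290]; cv2.imwrite("pics/side16z.png",cv2.resize(im,None,fx=4.5,fy=4.5,interpolation=2))
E
```

```text
t 14.6 now [627.   72.6 117.8] jaw -3.6 F [ 0.1 -0.9 -0.9] w 0.701
 shift(now axes) cm [0.38 0.01 0.16]  shift(target axes) [0.38 0.01 0.16]  rotvec [0.0002 0.0001 0.0003]
side tray 1062 c [630.9  73.6] size [111.6  72.2] ang 89.7 box [[595.0, 18.0], [667.0, 18.0], [667.0, 129.0], [595.0, 130.0]] z [37.6 44.1 59.3]
scene tray 592 c [628.2  72.5] size [114.4  70.5] ang 85.3 box [[588.0, 18.0], [659.0, 13.0], [668.0, 127.0], [598.0, 132.0]] z [36.6 45.6 58.5]
```

View pics/side16z.png

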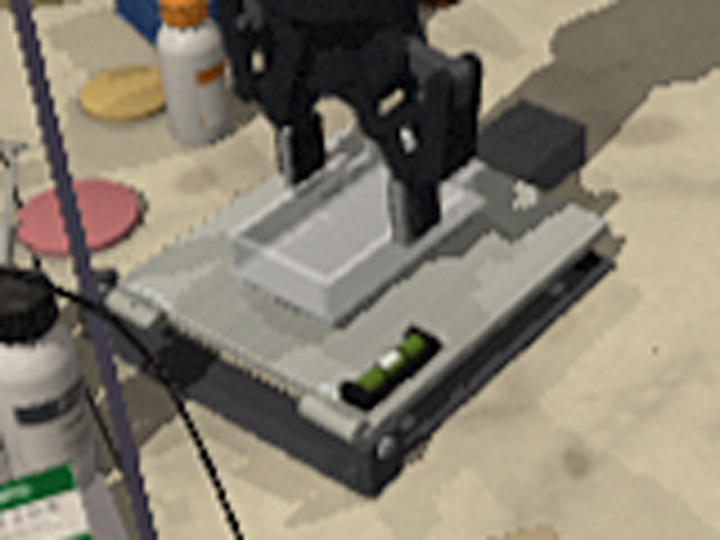

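The tray is centred over the plate, just above it. Lowering the last few mm.

>>> {"method": "arm_command", "body": {
  "series": [0.1, 0, 0.1, 0, 0, 0, 5, 0.1, 0, 0, 0, 0, 0, 5, 0.1, 0, 0, 0, 0, 0, 5, 0.1, 0, 0, 0, 0, 0, 5, 0, 0, 0, 0, 0, 0, 5]
}}

```text
clock: 15.25
tool_pos: [626.8, 71.7, 113.8]
eef_rot: [-0.484, -0.515, -0.484, 0.515]
contact_force: [-0.4, 0.2, -0.8]
gripper_width: 0.705
```

>>> {"method": "arm_command", "body": {
  "series": [0.1, 0, 0, 0, 0, 0, 5, 0.1, 0, 0, 0, 0, 0, 5, 0, 0, 0, 0, 0, 0, 5]
}}

```text
clock: 15.55
tool_pos: [627.0, 71.7, 112.3]
eef_rot: [0.484, 0.515, 0.484, -0.515]
contact_force: [-0.6, -0.0, 0.6]
gripper_width: 0.705
```

>>> {"method": "arm_command", "body": {
  "series": [0.05, 0, 0, 0, 0, 0, 5, 0, 0, 0, 0, 0, 0, 6.2, 0, 0, 0, 0, 0, 0, 7, 0, 0, 0, 0, 0, 0, 8.5, 0, 0, 0, 0, 0, 0, 8.5, -1, 0, 0, 0, 0, 0, 8.5, -2, 0, 0, 0, 0, 0, 8.5, -3, 0, 0, 0, 0, 0, 8.5, -3, 0, 0, 0, 0, 0, 8.5, 0, 0, 0, 0, 0, 0, 8.5, 0, 0, 0, 0, 0, 0, 8.5]
}}

```text
clock: 16.65
tool_pos: [627.2, 71.7, 202.7]
eef_rot: [0.484, 0.516, 0.484, -0.515]
contact_force: [-0.5, 0.4, -0.0]
gripper_width: 0.999
```

```bash
python3 - <<'E'
from chk import *
go([425,-379,190],8)
s,p,d,C=look("w17");plate(C,p,"wrist");x,y,z=C[...,0],C[...,1],C[...,2]
print("cross px->use view")
m=(z>33)&(z<58)&(abs(x-625)<60)&(abs(y-70)<80)&(p.min(-1)>85); rect(C[comp(m)],"tray")
m=(z>49)&(z<58)&(abs(x-625)<60)&(abs(y-70)<80)&(p.min(-1)>85); rect(C[m],"rim")
both("17")
for n in ("side","scene"):
    f=np.load(f"pics/{n}17.npz");p=f["p"]; C=cloud(n,f["d"]);x,y,z=C[...,0],C[...,1],C[...,2]
    m=(x>560)&(x<690)&(y>0)&(y<150)&(z>36)&(z<60)&(p.min(-1)>90); rect(C[comp(m)],n+" tray")
E
```

```text
t 16.65 now [627.2  71.7 202.7] jaw -3.6 F [-0.5  0.4 -0. ] w 0.999
 shift(now axes) cm [  1.21 -17.37  46.25]  shift(target axes) [  1.27 -26.3   41.82]  rotvec [-0.2022 -0.0005 -0.0021]
wrist n 15671 tilt along table x 0.0119 across -0.0045 z at lip 30.3 z at mid 29.3
cross px->use view
tray 3422 c [628.2  71.2] size [110.8  62.3] ang 86.4 box [[594.0, 18.0], [656.0, 14.0], [663.0, 125.0], [601.0, 129.0]] z [35.7 50.6 52.3]
rim 2005 c [628.2  71.2] size [110.8  62.3] ang 86.4 box [[594.0, 18.0], [656.0, 14.0], [663.0, 125.0], [601.0, 129.0]] z [49.9 51.4 52.5]
side n 597 tilt along table x 0.0086 across 0.022 z at lip 33.8 z at mid 33.1
scene n 278 tilt along table x -0.0393 across 0.0327 z at lip 29.7 z at mid 33.0
side tray 871 c [629.7  70.5] size [113.2  65.5] ang 87.0 box [[594.0, 16.0], [659.0, 12.0], [665.0, 125.0], [600.0, 129.0]] z [37.2 46.9 54.6]
scene tray 484 c [626.4  71.8] size [113.7  67. ] ang 85.9 box [[589.0, 17.0], [656.0, 13.0], [664.0, 126.0], [597.0, 131.0]] z [37.  45.3 52.8]
```

View pics/w17.png

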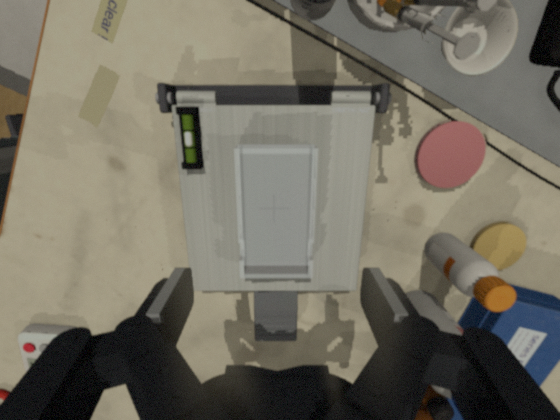

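The tray stands at (628.2, 71.2), 86.4°, with the rim at z 51.4. That is within 2 mm of the cross. The bubble at (190,138) is still mid-vial. Going to the comb.

>>> {"method": "arm_command", "body": {
  "series": [0, -1.4, 3.5, 0, 0, 0, 8.5, 0, -1.5, 4.1, 0, 0, 0, 8.5, 0, -1.5, 4.1, 0, 0, 0, 8.5, 0, -1.5, 4.1, 0, 0, 0, 8.5, 0, -1.5, 4.1, 0, 0, 0, 8.5, 0, -1.5, 4.1, 0, 0, 0, 8.5, 0, -1.5, 4.1, 0, 0, 0, 8.5, 0, -1.5, 4.1, 0, 0, 0, 8.5, 0, -1.5, 4.1, 0, 0, 0, 8.5, 0, -1.5, 4.1, 0, 0, 0, 8.5, 0, -1.5, 3.5, -0.1, 0, 0, 8.5, 1, -1, 2.4, -0.1, 0, 0, 8.5]
}}

```text
clock: 18.0
tool_pos: [424.4, -384.0, 191.5]
eef_rot: [0.533, 0.464, 0.533, -0.465]
contact_force: [-0.3, 0.2, -0.5]
gripper_width: 0.99
```

>>> {"method": "arm_command", "body": {
  "series": [0, 0, 0, 0, 0, 0, 8.5, 0, 0, 0, 0, 0, 0, 8.5]
}}

```text
clock: 18.2
tool_pos: [426.0, -380.4, 190.3]
eef_rot: [0.532, 0.465, 0.534, -0.465]
contact_force: [0.9, 1.8, 0.3]
gripper_width: 0.994
```

```bash
python3 - <<'E'
from chk import *
go([425,-379,150],8)
s,p,d,C=look("w18");x,y,z=C[...,0],C[...,1],C[...,2]
m=(z>31)&(z<48)&(abs(x-425)<40)&(abs(y+379)<70); rect(C[m],"comb")
m=(z>6)&(z<28)&(abs(x-470)<110)&(abs(y+372)<80); rect(C[comp(m)],"long")
both("18")
for n in ("side","scene"):
    f=np.load(f"pics/{n}0.npz");p=f["p"]; C=cloud(n,f["d"]);x,y,z=C[...,0],C[...,1],C[...,2]
E
```

```text
t 18.2 now [ 426.  -380.4  190.3] jaw 7.7 F [0.9 1.8 0.3] w 0.994
 shift(now axes) cm [ 4.03 -0.07 -0.14]  shift(target axes) [ 4.03 -0.08 -0.16]  rotvec [-0.0046 -0.0025  0.0014]
comb 1258 c [ 425.1 -379.2] size [10.4 79.6] ang 8.0 box [[414.0, -341.0], [425.0, -419.0], [436.0, -418.0], [425.0, -339.0]] z [37.1 39.4 40.6]
long 3626 c [ 487.8 -370.3] size [115.1  62.7] ang 8.6 box [[426.0, -348.0], [436.0, -410.0], [549.0, -393.0], [540.0, -331.0]] z [ 7.6 21.  24.3]
side n 615 tilt along table x 0.0098 across 0.0249 z at lip 33.9 z at mid 33.1
scene n 308 tilt along table x -0.0372 across 0.0388 z at lip 30.0 z at mid 33.1
```

View pics/w18.png

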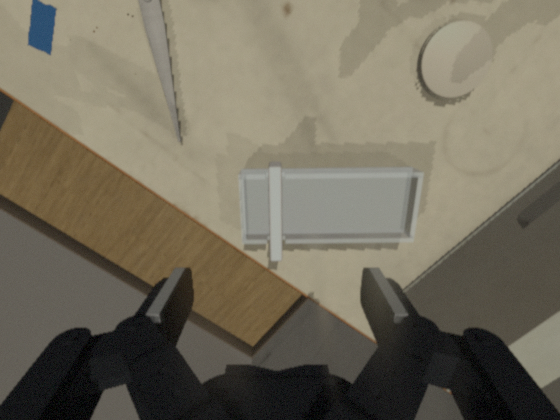

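The comb bar runs from (276,163) to (274,260). It is at (425.1,-379.2), 79.6×10.4, 8.0°, top at z 40. I'll pre-open to 3 cm and grip only the upper 13 mm or so, so the tips clear the tray's end wall.

>>> {"method": "arm_command", "body": {
  "series": [2, -0.08, -0.12, -0.006, 0, 0, 3, 2, 0, 0, 0, 0, 0, 3, 2, 0, 0, 0, 0, 0, 3, 0, 0, 0, 0, 0, 0, 3, 0, 0, 0, 0, 0, 0, 3, 0, 0, 0, 0, 0, 0, 3]
}}

```text
clock: 18.95
tool_pos: [426.7, -379.5, 132.6]
eef_rot: [0.535, 0.463, 0.534, -0.463]
contact_force: [-0.4, -0.3, 0.2]
gripper_width: 0.351
```

```bash
python3 - <<'E'
from chk import *
go([425.1,-379.2,103],8)
s,p,d,C=look("w19");x,y,z=C[...,0],C[...,1],C[...,2]
m=(z>31)&(z<48)&(abs(x-425)<40)&(abs(y+379)<70); rect(C[comp(m)],"comb")
E
```

```text
t 18.95 now [ 426.7 -379.5  132.6] jaw 8.3 F [-0.4 -0.3  0.2] w 0.351
 shift(now axes) cm [ 2.96 -0.16 -0.06]  shift(target axes) [ 2.96 -0.15 -0.05]  rotvec [ 0.0048  0.0015 -0.0014]
comb 2003 c [ 425.  -379.3] size [10.1 80. ] ang 8.5 box [[414.0, -340.0], [426.0, -420.0], [436.0, -418.0], [424.0, -339.0]] z [37.8 39.5 40.5]
```

View pics/w19.png

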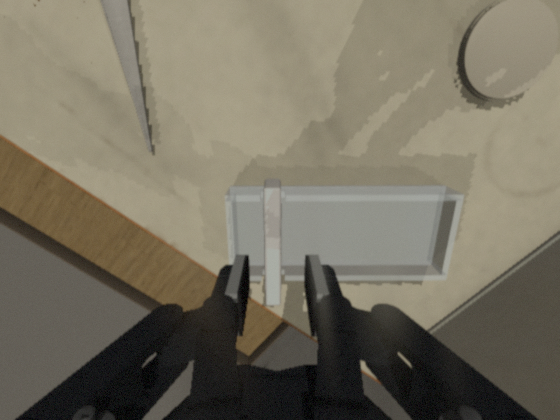

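Fingers straddle the bar at (273,240). Centre by 1.5 mm, descend and close.

>>> {"method": "arm_command", "body": {
  "series": [1, -0.15, -0.05, 0, 0, 0, 3, 1, 0, 0, 0, 0, 0, 3, 0.7, 0, 0, 0, 0, 0, 3, 0.3, 0, 0, 0, 0, 0, 3, 0, 0, 0, 0, 0, 0, 3, 0, 0, 0, 0, 0, 0, 3]
}}

```text
clock: 19.6
tool_pos: [424.3, -379.3, 101.4]
eef_rot: [0.535, 0.463, 0.535, -0.463]
contact_force: [-0.5, -0.1, -0.8]
gripper_width: 0.348
```

```bash
python3 - <<'E'
from chk import *
go([425.1,-379.2,103],8)
s,p,d,C=look("w20")
for n in ("side","scene"):
    p,d=arm.snapshot(n);C=cloud(n,d);x,y,z=C[...,0],C[...,1],C[...,2]
    u0,v0=proj(n,[425,-379,40])[0].astype(int); print(n,u0,v0)
    cv2.imwrite(f"pics/{n}20.png",cv2.resize(p[v0-50:v0+35,u0-60:u0+60,::-1],None,fx=5,fy=5,interpolation=2))
E
```

```text
t 19.6 now [ 424.3 -379.3  101.4] jaw 8.2 F [-0.5 -0.1 -0.8] w 0.348
 shift(now axes) cm [-0.16  0.08  0.  ]  shift(target axes) [-0.16  0.08  0.  ]  rotvec [ 0.0037 -0.      0.    ]
side 371 178
scene 366 301
```

View pics/scene20.png

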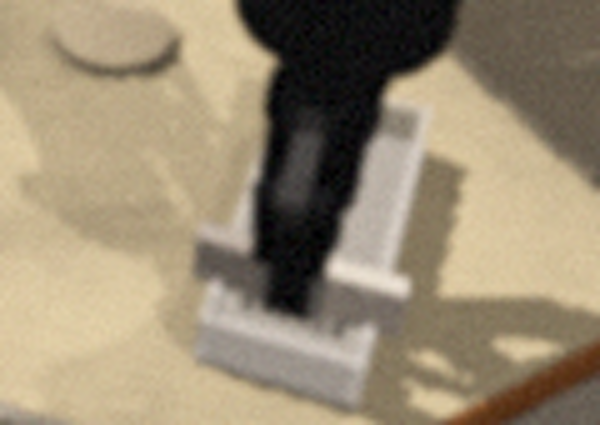

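View pics/w20.png

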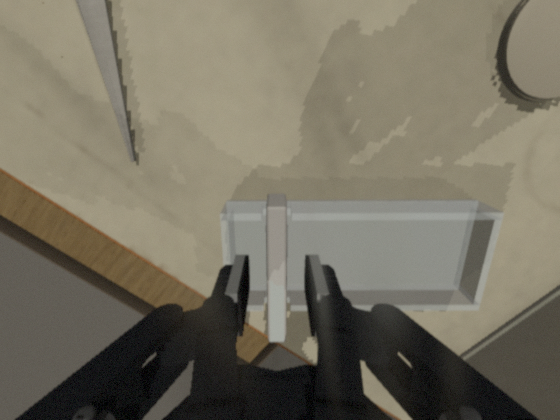

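The bar is centred between the pads at (277,268) and the tips are about level with the wall tops. Closing, then lifting.

>>> {"method": "arm_command", "body": {
  "series": [0, 0, 0, 0, 0, 0, 1.5, 0, 0, 0, 0, 0, 0, 0, 0, 0, 0, 0, 0, 0, 0, 0, 0, 0, 0, 0, 0, 0, 0, 0, 0, 0, 0, 0, 0]
}}

```text
clock: 20.25
tool_pos: [424.5, -379.3, 101.9]
eef_rot: [0.535, 0.463, 0.534, -0.463]
contact_force: [-0.1, 1.2, 4.8]
gripper_width: 0.095
```

```bash
python3 - <<'E'
from chk import *
go([425.1,-379.2,103],8)
E
```

```text
t 20.25 now [ 424.5 -379.3  101.9] jaw 8.2 F [-0.1  1.2  4.8] w 0.095
 shift(now axes) cm [-0.11  0.06  0.  ]  shift(target axes) [-0.11  0.06  0.  ]  rotvec [ 0.0039  0.0004 -0.0006]
```

>>> {"method": "arm_command", "body": {
  "series": [-0.5, 0, 0, 0, 0, 0, 0, -1, 0, 0, 0, 0, 0, 0, -1.5, 0, 0, 0, 0, 0, 0, -2, 0, 0, 0, 0, 0, 0, -3, 0, 0, 0, 0, 0, 0, 0, 0, 0, 0, 0, 0, 0, 0, 0, 0, 0, 0, 0, 0]
}}

```text
clock: 20.95
tool_pos: [424.3, -379.2, 182.2]
eef_rot: [0.535, 0.463, 0.534, -0.463]
contact_force: [-0.6, -0.2, -0.7]
gripper_width: 0.095
```

```bash
python3 - <<'E'
from chk import *
go([626.3,41.3,200],86.4)
s,p,d,C=look("w21");x,y,z=C[...,0],C[...,1],C[...,2]
m=(z>80)&(z<130)&(abs(x-425)<40)&(abs(y+379)<70)&(p.min(-1)>90); rect(C[comp(m)],"comb")
p,d=arm.snapshot("scene"); cv2.imwrite("pics/scene21.png",p[:,:,::-1])
E
```

```text
t 20.95 now [ 424.3 -379.2  182.2] jaw 8.2 F [-0.6 -0.2 -0.7] w 0.095
 shift(now axes) cm [ -1.79  26.01 -38.73]  shift(target axes) [-1.78 43.24 17.52]  rotvec [-1.3646e+00  1.4000e-03 -2.0000e-04]
comb 2649 c [ 425.3 -379.2] size [10.6 79.9] ang 7.8 box [[415.0, -340.0], [426.0, -419.0], [436.0, -418.0], [425.0, -339.0]] z [110.2 119.7 120.7]
```

View pics/w21.png

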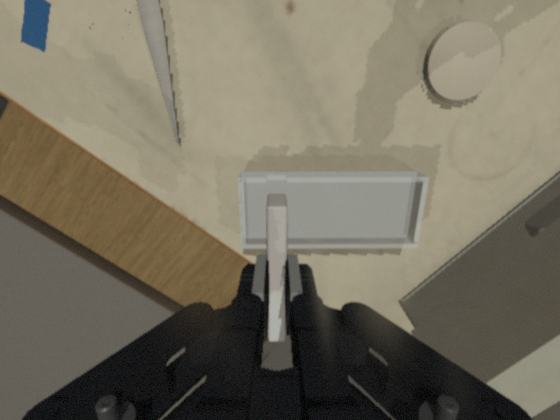

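View pics/scene21.png

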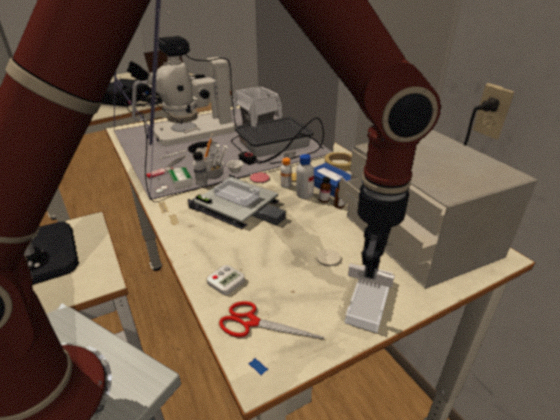

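The comb is held centrally at (277,265) and the long tray did not move. Carrying the comb over the short tray at height, then turning.

>>> {"method": "arm_command", "body": {
  "series": [-0.5, 1.8, -2.7, 0, 0, 0, 0, -0.5, 2.6, -3.9, 0, 0, 0, 0, -0.5, 2.6, -3.9, 0, 0, 0, 0, -0.3, 2.6, -3.9, 0, 0, 0, 0, 0, 2.6, -3.9, 0, 0, 0, 0, 0, 2.6, -3.9, 0, 0, 0, 0, 0, 2.6, -3.9, 0, 0, 0, 0, 0, 2.6, -3.9, 0, 0, 0, 0, 0, 2.6, -3.9, 0, 0, 0, 0, 0, 2.4, -3, 0, 0, 0, 0, 0, 1, -1.7, 0, 0, 0, 0, 0, 0, 0, 0, 0, 0, 0]
}}

```text
clock: 22.25
tool_pos: [626.4, 44.2, 197.8]
eef_rot: [0.535, 0.461, 0.537, -0.461]
contact_force: [0.1, -0.6, -0.6]
gripper_width: 0.093
```

>>> {"method": "arm_command", "body": {
  "series": [0, 0, 0, -0.137, 0, 0, 0, 0, 0, 0, -0.137, 0, 0, 0, 0, 0, 0, -0.137, 0, 0, 0, 0, 0, 0, -0.137, 0, 0, 0, 0, 0, 0, -0.137, 0, 0, 0, 0, 0, 0, -0.137, 0, 0, 0, 0, 0, 0, -0.137, 0, 0, 0, 0, 0, 0, -0.137, 0, 0, 0, 0, 0, 0, -0.137, 0, 0, 0, 0, 0, 0, -0.132, 0, 0, 0, 0, 0, 0, 0, 0, 0, 0, 0, 0, 0, 0, 0, 0, 0]
}}

```text
clock: 23.45
tool_pos: [625.6, 37.5, 199.0]
eef_rot: [0.706, 0.024, 0.707, -0.025]
contact_force: [-0.3, 0.6, -1.4]
gripper_width: 0.095
```

```bash
python3 - <<'E'
from chk import *
go([626.3,41.3,165],86.4)
s,p,d,C=look("w22");x,y,z=C[...,0],C[...,1],C[...,2]
m=(z>100)&(z<150)&(abs(x-626)<60)&(abs(y-41)<60)&(p.min(-1)>90); rect(C[comp(m)],"comb")
m=(z>33)&(z<58)&(abs(x-628)<70)&(abs(y-71)<80)&(p.min(-1)>85); rect(C[comp(m)],"tray")
E
```

```text
t 23.45 now [625.6  37.5 199. ] jaw 86.1 F [-0.3  0.6 -1.4] w 0.095
 shift(now axes) cm [3.4  0.39 0.05]  shift(target axes) [3.4  0.39 0.04]  rotvec [-0.0053 -0.0016  0.0016]
comb 2340 c [626.4  38.2] size [80.2 20.9] ang 2.8 box [[586.0, 47.0], [587.0, 26.0], [667.0, 30.0], [666.0, 51.0]] z [133.4 136.5 137.5]
tray 4233 c [628.   71.2] size [110.3  63. ] ang 86.4 box [[593.0, 18.0], [656.0, 14.0], [663.0, 124.0], [600.0, 128.0]] z [34.7 49.  52.2]
```

View pics/w22.png

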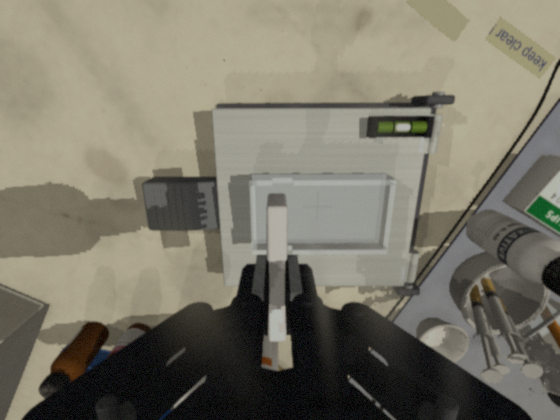

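The tray reads (628.0,71.2) again, so the notch middle is (626.1,41.3). In the image the comb is at (277,265) and the bubble at (403,127) is centred. Lowering to just above the rim, then re-measuring.

>>> {"method": "arm_command", "body": {
  "series": [1.2, 0.2, 0.05, -0.004, 0, 0, 0, 1.3, 0.2, 0, 0, 0, 0, 0, 1.2, 0, 0, 0, 0, 0, 0, 0.5, 0, 0, 0, 0, 0, 0, 0, 0, 0, 0, 0, 0, 0, 0, 0, 0, 0, 0, 0, 0]
}}

```text
clock: 24.1
tool_pos: [627.3, 44.0, 157.4]
eef_rot: [0.707, 0.021, 0.707, -0.021]
contact_force: [-0.4, -0.2, 0.8]
gripper_width: 0.094
```

```bash
python3 - <<'E'
from chk import *
go([626.1,41.3,130],86.4)
s,p,d,C=look("w23");x,y,z=C[...,0],C[...,1],C[...,2]
m=(z>84)&(z<100)&(abs(x-626)<60)&(abs(y-41)<14)&(p.min(-1)>110); rect(C[comp(m)],"comb")
m=(z>33)&(z<58)&(abs(x-628)<70)&(abs(y-71)<80)&(p.min(-1)>85); rect(C[comp(m)],"tray")
cv2.imwrite("pics/w23z.png",cv2.resize(p[100:340,180:430,::-1],None,fx=2.5,fy=2.5))
for n in ("side","scene"):
    p,d=arm.snapshot(n); np.savez(f"pics/{n}23.npz",p=p,d=d); C=cloud(n,d);x,y,z=C[...,0],C[...,1],C[...,2]
    m=(z>74)&(z<100)&(abs(x-626)<60)&(abs(y-41)<20)&(p.min(-1)>90); rect(C[comp(m)],n+"comb")
    m=(x>560)&(x<690)&(y>0)&(y<150)&(z>36)&(z<60)&(p.min(-1)>90); rect(C[comp(m)],n+" tray")
    u0,v0=proj(n,[626,41,60])[0].astype(int)
    cv2.imwrite(f"pics/{n}23.png",cv2.resize(p[v0-60:v0+40,u0-70:u0+70,::-1],None,fx=5,fy=5,interpolation=2))
E
```

```text
t 24.1 now [627.3  44.  157.4] jaw 86.7 F [-0.4 -0.2  0.8] w 0.094
 shift(now axes) cm [ 2.74 -0.27 -0.1 ]  shift(target axes) [ 2.74 -0.27 -0.1 ]  rotvec [ 0.0044  0.     -0.    ]
comb 1193 c [603.9  45.1] size [31.1 14.6] ang 7.8 box [[588.0, 50.0], [589.0, 36.0], [620.0, 40.0], [618.0, 54.0]] z [93.1 94.8 95.8]
tray 5696 c [627.9  71.3] size [110.6  63.2] ang 86.3 box [[593.0, 18.0], [656.0, 14.0], [663.0, 124.0], [600.0, 129.0]] z [34.7 48.5 52.1]
sidecomb 261 c [630.1  46.4] size [16.8 81.8] ang 85.9 box [[589.0, 41.0], [670.0, 35.0], [672.0, 52.0], [590.0, 58.0]] z [75.9 88.4 98.5]
side tray 767 c [629.9  70.6] size [112.4  65.7] ang 87.0 box [[594.0, 16.0], [660.0, 13.0], [666.0, 125.0], [600.0, 128.0]] z [37.2 46.1 54.6]
scenecomb 39 c [601.6  45.8] size [12.2 28.5] ang 87.1 box [[587.0, 40.0], [616.0, 39.0], [616.0, 51.0], [588.0, 53.0]] z [90.5 95.6 97.4]
scene tray 415 c [625.3  71.9] size [113.5  64.9] ang 86.5 box [[589.0, 17.0], [654.0, 13.0], [661.0, 127.0], [596.0, 131.0]] z [37.1 45.1 52.9]
```

View pics/w23z.png

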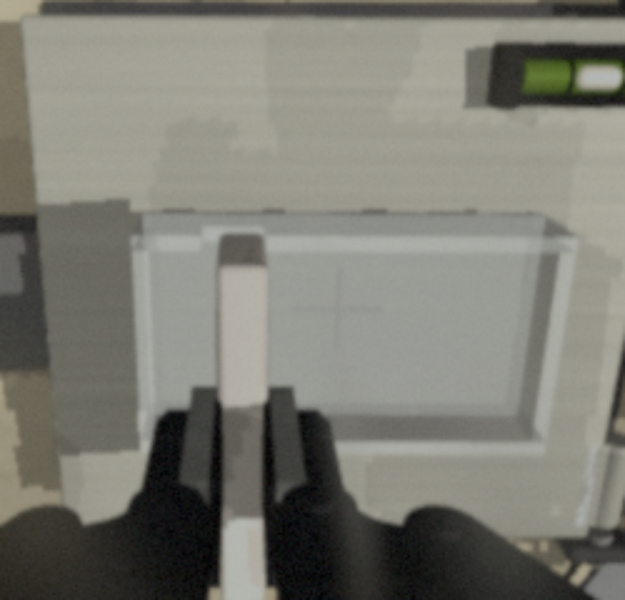

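View pics/side23.png

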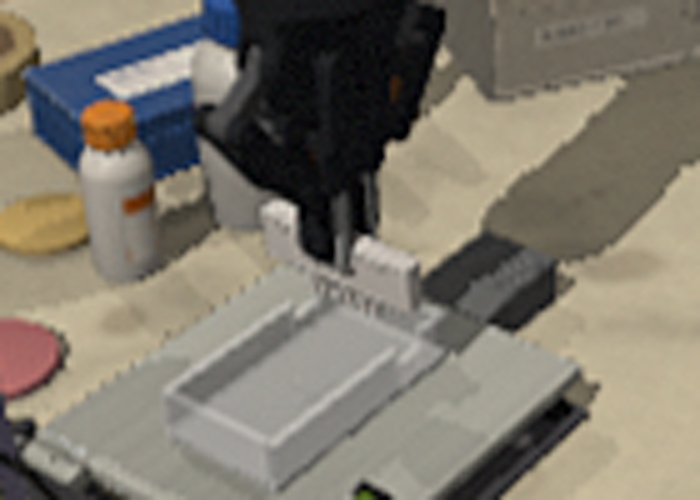

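View pics/scene23.png

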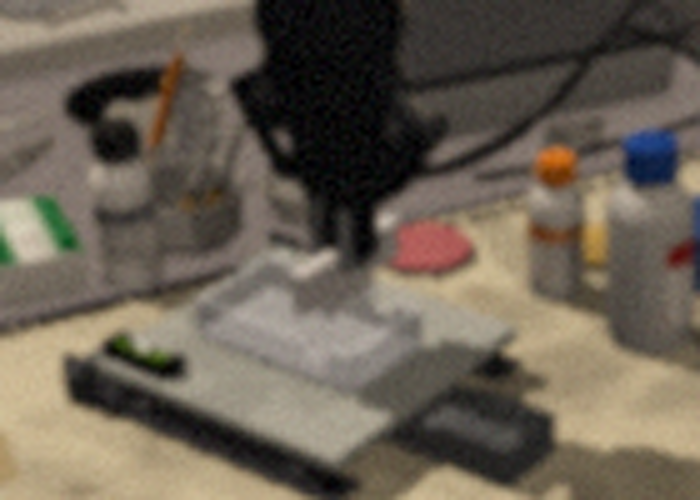

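```bash
python3 - <<'E'
from chk import *
s=arm.sense(); s["tool_pos"]=np.array([627.3,44.0,157.4]); q=np.array([.707,.021,.707,-.021]); s["eef_rot"]=q/np.linalg.norm(q)
for u in (135,200,205,265,270,570): print(u,wray(180+u/2.5,100+240/2.5,51.5,s).round(1))
print("bar top far L/R",wray(180+218/2.5,100+265/2.5,95.5,s).round(1),wray(180+268/2.5,100+265/2.5,95.5,s).round(1))
print("bar top far end",wray(180+243/2.5,100+236/2.5,71.5,s).round(1))
f=np.load("pics/w23.npz"); cv2.imwrite("pics/w23y.png",cv2.resize(f["p"][180:290,225:320,::-1],None,fx=7,fy=5.4,interpolation=2))
C=wcloud(f["d"],s);x,y,z=C[...,0],C[...,1],C[...,2]
# far wall rim profile: max z along y for x in 652..664
for yy in range(14,64,3):
    m=(abs(y-yy)<1.5)&(x-(658-(70-yy)*.063)>-6)&(x<672)&(z<58); 
    if m.sum(): print(yy,m.sum(),np.percentile(z[m],97).round(1),end=" | ")
E
```

```text
135 [595.4  19.3  51.5]
200 [596.4  35.3  51.5]
205 [596.5  36.5  51.5]
265 [597.3  51.3  51.5]
270 [597.4  52.5  51.5]
570 [601.8 126.3  51.5]
bar top far L/R [588.2  41.6  95.5] [588.8  51.   95.5]
bar top far end [590.   46.2  71.5]
14 16 52.2 | 17 21 52.3 | 20 33 42.2 | 23 26 33.8 | 26 18 33.9 | 59 24 33.8 | 62 23 32.9 |
```

View pics/w23y.png

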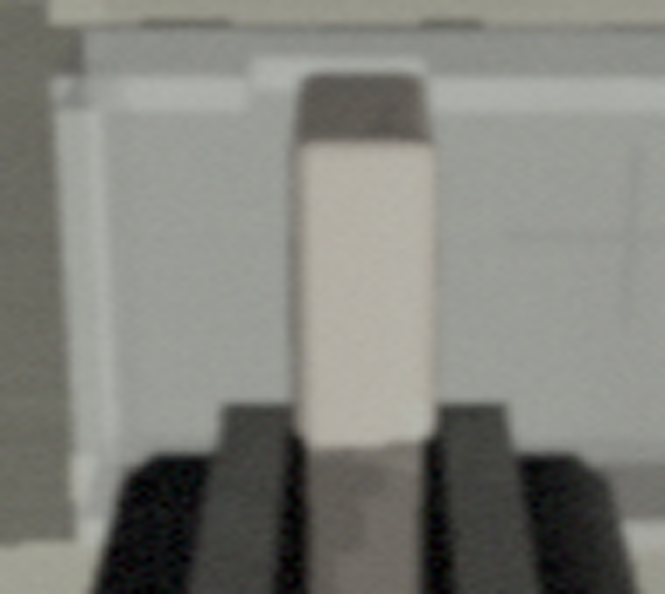

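The notch in the wall at the top of the image spans y 35.5–51.3, matching the tray pose prediction of 35.2–51.2. The bar end there is at 46.3, so shift -2.8 mm and start lowering.

>>> {"method": "arm_command", "body": {
  "series": [0, -0.28, 0, 0.004, 0, 0, 0, 0, 0, 0, 0, 0, 0, 0, 0.6, 0, 0, 0, 0, 0, 0, 0.6, 0, 0, 0, 0, 0, 0, 0, 0, 0, 0, 0, 0, 0, 0, 0, 0, 0, 0, 0, 0]
}}

```text
clock: 24.85
tool_pos: [626.7, 41.3, 145.0]
eef_rot: [0.706, 0.022, 0.707, -0.022]
contact_force: [-0.8, 0.2, -0.8]
gripper_width: 0.095
```

```bash
python3 - <<'E'
from chk import *
go([626.1,41.3,130],86.4)
s,p,d,C=look("w24")
cv2.imwrite("pics/w24y.png",cv2.resize(p[180:300,220:330,::-1],None,fx=6,fy=5,interpolation=2))
p,d=arm.snapshot("side");n="side"
u0,v0=proj(n,[626,41,60])[0].astype(int)
cv2.imwrite(f"pics/{n}24.png",cv2.resize(p[v0-40:v0+40,u0-50:u0+50,::-1],None,fx=7,fy=7,interpolation=2))
E
```

```text
t 24.85 now [626.7  41.3 145. ] jaw 86.4 F [-0.8  0.2 -0.8] w 0.095
 shift(now axes) cm [ 1.5  -0.   -0.06]  shift(target axes) [ 1.5  -0.   -0.06]  rotvec [ 0.0006 -0.001  -0.    ]
```

View pics/w24y.png

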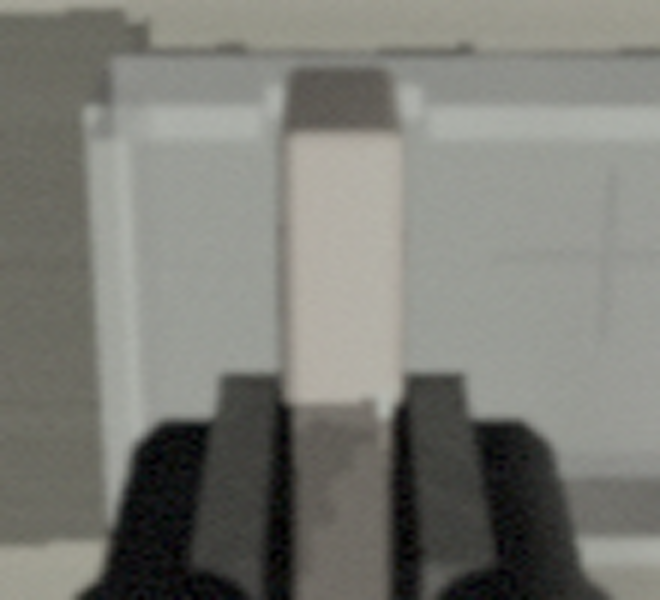

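View pics/side24.png

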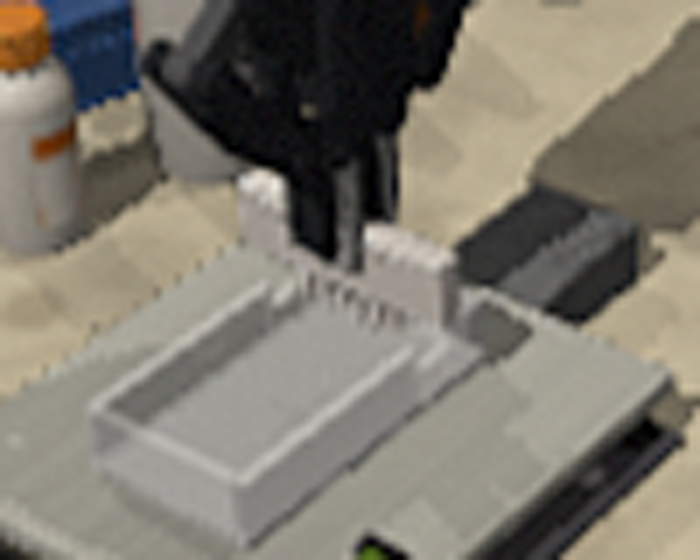

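The notch spans columns 265–425 in the crop and the bar end 285–400, so it is centred. Lowering.

>>> {"method": "arm_command", "body": {
  "series": [0.5, 0, 0, 0, 0, 0, 0, 0.5, 0, 0, 0, 0, 0, 0, 0.3, 0, 0, 0, 0, 0, 0, 0, 0, 0, 0, 0, 0, 0, 0, 0, 0, 0, 0, 0, 0]
}}

```text
clock: 25.45
tool_pos: [626.9, 41.2, 132.3]
eef_rot: [0.707, 0.022, 0.707, -0.022]
contact_force: [-0.2, -1.2, 0.4]
gripper_width: 0.093
```

```bash
python3 - <<'E'
from chk import *
go([626.1,41.3,130],86.4)
s,p,d,C=look("w25")
cv2.imwrite("pics/w25y.png",cv2.resize(p[180:300,220:330,::-1],None,fx=6,fy=5,interpolation=2))
E
```

```text
t 25.45 now [626.9  41.2 132.3] jaw 86.4 F [-0.2 -1.2  0.4] w 0.093
 shift(now axes) cm [ 0.23  0.   -0.08]  shift(target axes) [ 0.23  0.   -0.08]  rotvec [ 0.0005 -0.0003 -0.0001]
```

View pics/w25y.png

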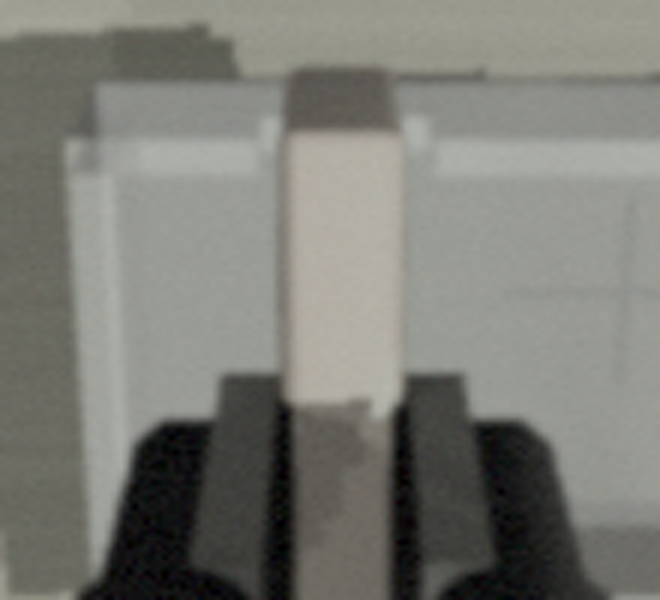

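In the notch, with even gaps of about 25 px each side. Lowering in 1 mm steps until it touches.

>>> {"method": "arm_command", "body": {
  "series": [0.1, 0, 0, 0, 0, 0, 0, 0.1, 0, 0, 0, 0, 0, 0, 0, 0, 0, 0, 0, 0, 0]
}}

```text
clock: 25.8
tool_pos: [626.9, 41.2, 130.4]
eef_rot: [0.707, 0.022, 0.707, -0.022]
contact_force: [-0.6, -0.2, -1.0]
gripper_width: 0.091
```

>>> {"method": "arm_command", "body": {
  "series": [0.1, 0, 0, 0, 0, 0, 0, 0, 0, 0, 0, 0, 0, 0, 0, 0, 0, 0, 0, 0, 0]
}}

```text
clock: 26.1
tool_pos: [627.0, 41.2, 129.8]
eef_rot: [0.707, 0.022, 0.707, -0.022]
contact_force: [-1.3, 0.0, 1.5]
gripper_width: 0.092
```

Light contact at 1.5 N. Releasing slowly and rising.

>>> {"method": "arm_command", "body": {
  "series": [0, 0, 0, 0, 0, 0, 1.4, 0, 0, 0, 0, 0, 0, 1.8, 0, 0, 0, 0, 0, 0, 2.5, 0, 0, 0, 0, 0, 0, 3, 0, 0, 0, 0, 0, 0, 3, -0.5, 0, 0, 0, 0, 0, 3, -1.5, 0, 0, 0, 0, 0, 3, -3, 0, 0, 0, 0, 0, 3, -4, 0, 0, 0, 0, 0, 3, 0, 0, 0, 0, 0, 0, 3, 0, 0, 0, 0, 0, 0, 3]
}}

```text
clock: 27.2
tool_pos: [627.7, 41.3, 221.9]
eef_rot: [0.708, 0.022, 0.705, -0.022]
contact_force: [-0.8, -0.7, -0.9]
gripper_width: 0.349
```

```bash
python3 - <<'E'
from chk import *
go([500,0,250],86.4)
s,p,d,C=look("w26");x,y,z=C[...,0],C[...,1],C[...,2]
m=(z>60)&(z<78)&(abs(x-626)<60)&(abs(y-41)<20)&(p.min(-1)>90); rect(C[comp(m)],"comb")
m=(z>33)&(z<56)&(abs(x-628)<70)&(abs(y-71)<80)&(p.min(-1)>85); rect(C[comp(m)],"tray")
p,d=arm.snapshot("side");n="side"
u0,v0=proj(n,[626,60,40])[0].astype(int)
cv2.imwrite(f"pics/{n}26.png",cv2.resize(p[v0-60:v0+60,u0-70:u0+70,::-1],None,fx=5,fy=5,interpolation=2))
E
```

```text
t 27.2 now [627.7  41.3 221.9] jaw 86.4 F [-0.8 -0.7 -0.9] w 0.349
 shift(now axes) cm [ -2.86  -4.91 -12.47]  shift(target axes) [ -2.81  -4.92 -12.48]  rotvec [ 0.0004  0.0041 -0.0008]
comb 1201 c [627.7  40.4] size [10.2 79.2] ang 86.7 box [[588.0, 38.0], [667.0, 33.0], [668.0, 43.0], [588.0, 48.0]] z [65.7 67.3 68.3]
tray 2550 c [628.7  86.5] size [79.7 62.9] ang 86.8 box [[595.0, 48.0], [658.0, 45.0], [662.0, 125.0], [600.0, 128.0]] z [35.2 49.  52.2]
```

View pics/w26.png

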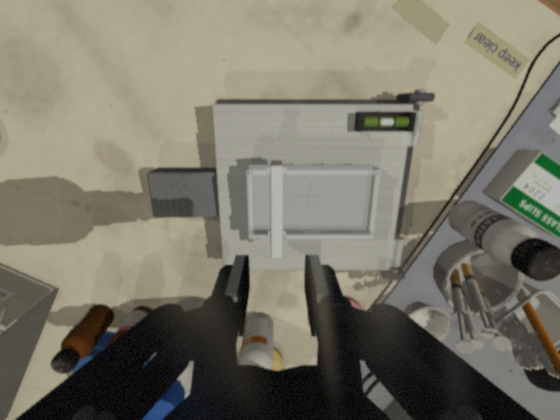

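View pics/side26.png

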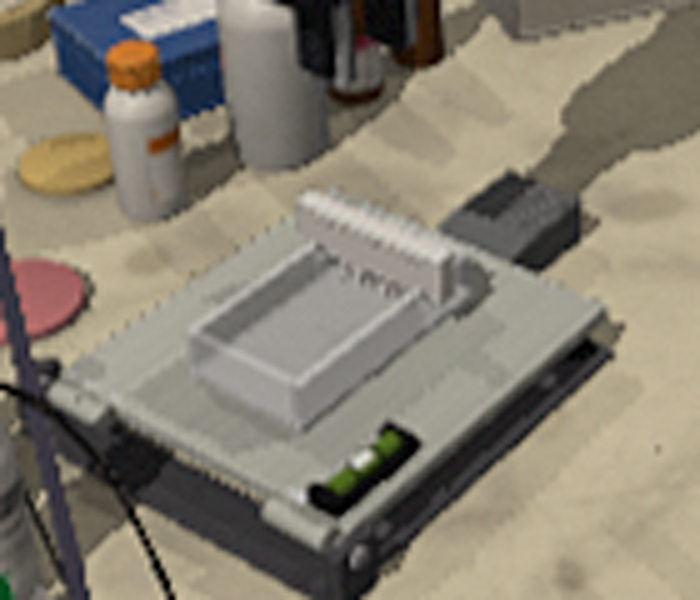

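The comb lies in both notches: bar at (627.7,40.4), 86.7°, top at z 67.3 against 68 expected. One last levelness check with the tray masked out, plus the bystanders.

```bash
python3 - <<'E'
from chk import *
s,pw,dw,Cw=look("w27")
V={"wrist":(Cw,pw)}
for n in ("side","scene"):
    p,d=arm.snapshot(n); V[n]=(cloud(n,d),p)
u=np.array([.063,.998])
for n,(C,p) in V.items():
    x,y,z=C[...,0],C[...,1],C[...,2]
    a=(x-627)*u[0]+(y-71)*u[1]; b=(x-627)*u[1]-(y-71)*u[0]
    m=(abs(a)<78)&(abs(b)<72)&((abs(a)>60)|(abs(b)>42))&~((a>15)&(b<-40))&(z>15)&(z<40)&(p.min(-1)>60)
    P=C[m];A=np.c_[P[:,:2],np.ones(len(P))]
    for _ in range(5):
        co=np.linalg.lstsq(A,P[:,2],rcond=None)[0];k=abs(A@co-P[:,2])<2;P,A=P[k],A[k]
    print(n,len(P),"tilt",-(co[:2]@u).round(4),"z mid",(np.array([627,71,1])@co).round(2))
    m=(z>60)&(z<78)&(abs(x-626)<60)&(abs(y-41)<20)&(p.min(-1)>90); P=C[comp(m)]
    if n!="wrist":
        for lab,(a0,b0,c0,d0) in dict(long=(380,570,-450,-290),timer=(310,410,-150,-40),petri=(490,590,-290,-200)).items():
            m=(x>a0)&(x<b0)&(y>c0)&(y<d0)&(z>6)&(z<45); rect(C[comp(m)],n+" "+lab)
g=cv2.resize(pw[140:260,220:400,::-1],None,fx=4,fy=4,interpolation=2); cv2.imwrite("pics/w27z.png",g)
print("cross",wray(310,196,27.5,s))
E
```

```text
wrist 10332 tilt -0.0001 z mid 27.4
side 990 tilt 0.0001 z mid 29.96
side long 796 c [ 471.9 -373.6] size [150.   69.2] ang 8.4 box [[393.0, -350.0], [403.0, -419.0], [551.0, -397.0], [541.0, -328.0]] z [ 6.6 16.9 26.9]
side timer 654 c [366.9 -90.5] size [63.3 63.4] ang 80.2 box [[330.0, -116.0], [393.0, -127.0], [404.0, -65.0], [341.0, -54.0]] z [ 7.8 18.2 20.9]
side petri 178 c [ 550.  -244.1] size [50.9 53.5] ang 25.5 box [[515.0, -231.0], [539.0, -279.0], [584.0, -257.0], [561.0, -209.0]] z [6.4 8.2 9.6]
scene 460 tilt -0.0025 z mid 28.23
scene long 764 c [ 467.6 -371.9] size [154.4  62.2] ang 8.4 box [[387.0, -352.0], [396.0, -414.0], [549.0, -391.0], [539.0, -330.0]] z [ 7.3 19.5 24.7]
scene timer 687 c [363.  -91.2] size [63.3 63.6] ang 81.7 box [[327.0, -118.0], [390.0, -127.0], [399.0, -64.0], [336.0, -55.0]] z [ 8.5 16.4 19. ]
scene petri 45 c [ 535.8 -235.1] size [28.8 23. ] ang 35.8 box [[517.0, -234.0], [531.0, -253.0], [554.0, -236.0], [541.0, -217.0]] z [6.1 6.7 7.6]
cross [623.7433958   71.58159338  27.5       ]
```

View pics/w27z.png

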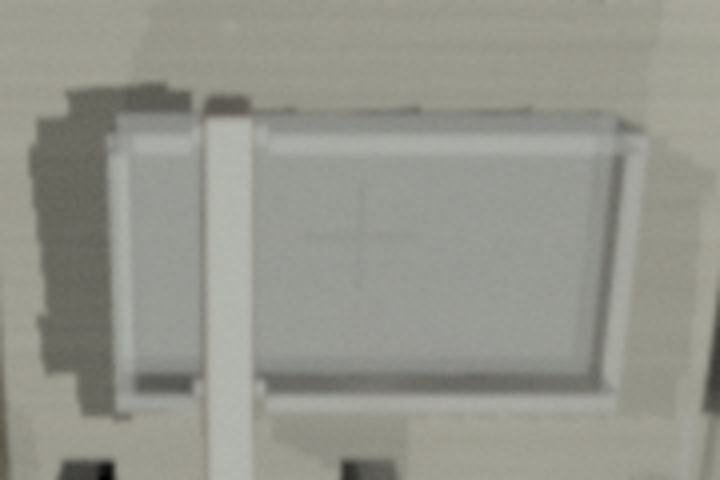

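In the close-up the bar sits inside both notches and the cross shows inside the tray at (361,236). The plate is level and the long tray, timer and pale petri dish have not moved. Handing in.

```bash
python3 -c "
from workcell import arm
print(arm.job_done()); print(arm.sense()['clock'])"
```

```text
the job is handed in; nothing more can be done
None
the job is handed in; nothing more can be done
```

I finished the job and handed it in at about 27 s of the 72 s allowed. I pushed the wedge nose first under the middle of the lip until the plate was level. Then I stood the short tray on the plate's middle and hung the comb from the long tray in its notches. The gripper was open and about 90 mm clear of everything at hand-in.

What the last checks showed:
- **Plate:** tilt read 0.000 rad in the wrist and side views. The scene camera disagreed slightly at -0.0025. The bubble was in the middle of the vial.
- **Short tray:** its centre was at (628, 71) mm. The cross measured between 624 and 628 mm in x and 70 and 74 mm in y depending on the view, so the tray may be up to about 4 mm off centre.
- **Comb:** the bar was in both notches, lined up with the tray. Its top was at 67.3 mm against 68 mm expected.
- **Rest of the bench:** the long tray and timer were unmoved. The pale petri dish was unmoved in the side view; the scene view of it gave too few points to confirm. I did not re-measure the bottles or the pink dish, but the arm stayed clear of them.

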